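Present a cast lever level over the vise

ROBOT

A 6-joint arm with a two-finger parallel gripper is mounted at the origin on the work surface. World frame = base frame: x ahead of the robot, y to its left, z up, the work surface at z = 0. Lengths are in mm, angles in rad, forces in N, time in s.
With the tool pointing down it reaches from about 375 to 975 mm from the base axis. Payload 3.8 kg.
Tool frame: the origin (TCP) lies between the finger pads; the fingertips stand 25 mm ahead of it and the grasp point (between the pads) lies 6 mm ahead of it; z points along the fingers, x is the direction in which the jaws open and shut, and the axes are right-handed (so a half turn about z gives the same grasp; the last joint's range is limited). The gripper opens to 88 mm and grips with 3 to 60 N. Pads are 18 mm wide; open, the fingers measure 123 mm over their backs; the gripper's body (75 mm by 187 mm) begins 45 mm behind the grasp point.
Start: joints at [-1.283, 0.264, 1.604, -0, 1.274, -0.037], TCP at [215.4, -639.704, 263.706] pointing down, gripper open.
Joint ranges: [-2.63, 2.63], [-0.94, 2.18], [0.31, 2.57], [-1.31, 4.45], [0, 2.66], [-2.55, 2.55]. Speed limits (rad/s): [2.57, 2.57, 3.14, 3.14, 3.14, 3.14].

INTERFACE

Orientations are given as a unit quaternion [w, x, y, z].
In Python, from plant import telemetry, imaging, robot, regions_of, mark_of gives the robot as it stands.
- The arm moves only by the tool servo_tool, never from a script. Its argument "plan" is text: rows parted by semicolons, each of 7 numbers parted by spaces: the shift along the tool's x, y, z in cm, then the turn, a rotation vector about the tool's x, y, z in rad, then the closure in counts, from 0 (fully open) to 255 (shut). A call has 1 to 12 rows; each row shifts and turns the commanded pose from where the row before left it, along the tool's axes as they then stand; what a row does not reach is not made up. A row lasts 1/12 s, in which the tool goes at most 41.7 mm and 7.16 degrees, less where a joint would pass 70% of its speed; a pose out of reach is approached as far as the arm can. A call with a gripper value outside its range is refused whole. The fingers move at their own pace and stop on an object; "force" is the grip in N (left out, the last holds). Time passes only in rows, so rows that do not move let the fingers close. It gives the time, the measured TCP pose, the force and the opening at its end, in the units of the state.
- telemetry.get_state(): the state, without advancing time (a new reading comes with each control period).
- imaging.capture(name): name is "scene" or "side" or "wrist"; returns a dict with "image" (400x640x3 uint8, red, green, blue), "camera_matrix" (3x3 intrinsics, pixels), "view" (4x4, takes a point from world to camera coordinates). Camera axes: x right, y up, looking along -z (the intrinsics and any distortion apply to the point x, -y, -z); pixel columns grow to the right and rows downward; lengths in mm; the calibration is good to about 2 mm. A picture is of the moment at which its call begins. There is no depth.
- robot.sign_off(): hands the job in, once; it reports no verdict.
Trained networks look in the newest picture that a camera, given by its name, has taken for a name from the list of things; names that differ only in an ending like _2 or _b are one class to them, and where a whole thing is asked for, a point or a joint stands for the part that bears it (a point fixed in the world has none). Each returns a list of dicts, best first, with "p" (0 to 1); they miss things now and then, are a little off and sometimes report something else, mostly with a low value. They report only what shows in the picture. A call takes as long as a camera call. They do not tell look-alikes from the thing itself.
- regions_of(camera, target): "pixels" (400x640 bool, what is visible of it) and "box" ([left, top, width, height] as shares, 0 to 1, of the picture: columns of its width, rows of its height, round what is visible of it).
- mark_of(camera, target): "at" ([column, row] as shares, 0 to 1, of the picture: columns of its width, rows of its height: a listed point, or the origin of a listed thing).
The state is a dict: "time": time; "joint_pos": joint angles; "qvel": joint speeds; "effort": joint torques, N m; "position": TCP position; "tool_rot": TCP orientation; "force": force on the tool from outside, world axes, zero at the start; "moment": the same for the moment, N m; "finger_gap": finger opening in mm.
Only numpy, scipy, OpenCV 4.12 (cv2) and the standard library are available. Lean on these libraries where they do the work, as an engineer would, in place of code of your own. Each camera call takes 0.05 s, during which the arm holds its last target.

TASK

Stand the toppled screw jack upright on the clear end of the vise's base plate, in line with the jaw gap and as far from it as the lever is long from boss to eye, and let go of it. Then take the cast lever by its balance point and, keeping it level, hold it a few centimetres above the vise with its big boss centred over the jaw gap and its small eye over the jack, touching neither, so that I can wind the jaws to size. Finish while still holding the lever there, and leave the other things on the bench where they are.

Things in the scene. Friction and masses are not known exactly. Their poses are not given: they have to be found in the camera images.
- vise: Grey bench vise on a flat steel base plate, fixed. Origin: bench top under the middle of the open jaw gap; z up. Jaws face each other along x: the gap, 60 mm wide, runs along y; jaws 84 mm long, tops 96 mm up. Plate 10 mm thick, x -85 to 85, y -75 to 225 mm, clear beyond y = 60 (the clear end). T-handle at x = -134 mm, 91 mm high at most; anvil to x = 118 mm.
- jaw_gap (a point): Middle of the vise's jaw gap at the height of the jaw tops (96 mm above the bench). Axes as the vise's.
- jack_spot (a point): Point on the top face of the base plate (10 mm above the bench), 170 mm from the jaw gap's middle along the vise's +y: where the jack belongs. Axes as the vise's.
- jack: Plain steel screw jack (work support), 86 mm tall, about 0.32 kg, lying at first, cap 7 degrees below level, origin 22 mm up. Origin: centre of its foot's underside; z runs up the screw. Foot 42 x 42 x 10 mm, a side flat to the bench; round column 30 mm across at z = 15 to 50 mm, ring 28 mm across to 59, screw 16 mm across, cap 24 mm across at 78 to 86. Centre of mass 30 mm up.
- lever_arm: Cast steel lever, about 0.66 kg, lying flat on its two bosses. Origin: centre of the big boss's underside; x runs along the arm to the eye, z up. Boss 48 mm in diameter, 36 mm high, bore 22 mm, a set screw sticks out 7 mm at -x. Eye 28 mm in diameter, 30 mm high, axis at x = 170 mm. Arm: straight bar 16 mm wide (y), from 10 to 26 mm above the undersides.
- lever_boss (a point): Centre of the underside of the lever's big boss (the lever's origin).
- lever_eye (a point): Centre of the underside of the lever's small eye, 170 mm along the lever's x from the boss.
- lever_balance (a point): The lever's balance point (centre of mass): inside the arm, 56 mm along x from the big boss's axis, 18 mm above the undersides.
- tape_roll: Roll of brown tape lying flat, 96 mm in diameter, 45 mm high. Origin: centre of its underside. Bystander.
- tin: Round steel tin with lid, 84 mm in diameter, 56 mm high. Origin: centre of its underside. Bystander.
- glue_pot: White plastic pot, 56 mm in diameter, 60 mm high. Origin: centre of its underside. Bystander.
- pliers: Combination pliers lying flat, 185 mm long, 66 mm wide, 18 mm high, jaws towards their +x. Origin: on the bench, at 69 mm from the jaw ends. Bystander.
- snips: Sheet-metal snips lying flat, 240 mm long, 90 mm wide, 20 mm high, blades towards their +x. Origin: on the bench, at 115 mm from the blade ends. Bystander.
- awl: Scratch awl lying down, wooden handle 85 mm long and 26 mm in diameter towards -x, steel point 60 mm long towards +x. Origin: on the bench under the handle's front end. Bystander.
- hammer: Hammer lying down, 300 mm long, head about 100 mm across and 30 mm high towards its +x, wooden handle towards -x. Origin: on the bench near its middle. Bystander.
Mind the look-alikes: they are no part of the job. Leave any brown or orange look-alike of the jack alone.

How it is judged (in metres and radians):
On the way, in this order (a step that is already met when the one before it is completed fails the run):
1. the jack stands upright on the clear end of the base plate, within 25 mm of its spot, and is let go (angle between jack's own z axis and vertical below 0.08 rad and horizontal distance between jack and jack_spot below 0.025 m and z of jack in the frame of jack_spot below 0.005 m and contact force between the fingers and jack below 0.2 N and linear speed of jack below 0.03 m/s), for 0.2 s.
2. the lever is lifted clear of the bench, level, gripped within 20 mm of its balance point (height (world z) of lever_balance above 0.06 m and angle between lever_arm's own z axis and vertical below 0.12 rad and horizontal distance between the grasp point and lever_balance below 0.02 m and contact force between the fingers and lever_arm above 1 N), for 0.2 s.
At the end, for the whole second after the job is handed in: Jack upright (4.5 deg) on the plate within 25 mm of its spot. Lever gripped within 20 mm of its balance point, still, level (4.5 deg), underside 12 to 80 mm above the jaw tops, boss within 15 mm of the gap middle, eye within 20 mm of the jack axis, seen from above; it touches neither (angle between each of jack, lever_arm's own z axis and vertical below 0.08 rad and horizontal distance between jack and jack_spot below 0.025 m and z of jack in the frame of jack_spot between -0.004 and 0.005 m and horizontal distance between lever_boss and jaw_gap below 0.015 m and horizontal distance between lever_eye and jack below 0.02 m and z of lever_boss in the frame of jaw_gap between 0.012 and 0.08 m and horizontal distance between the grasp point and lever_balance below 0.02 m and contact force between the fingers and lever_arm above 1 N and contact force between lever_arm and vise below 0.1 N and contact force between lever_arm and jack below 0.1 N and linear speed of lever_arm below 0.03 m/s and angular speed of lever_arm below 0.2 rad/s); the arm keeps its last pose, push and grip.
It fails at once if the lever tips more than 20 degrees out of level (angle between lever_arm's own z axis and vertical above 0.35 rad).
It fails at once if a bystander is moved more than 30 mm (distance of any of tape_roll, tin, glue_pot, pliers, snips, awl, hammer from where it was at the start of the episode above 0.03 m).
It also fails if it takes over 61 s, if anything falls off the work surface, if the arm or the gripper's body presses on something with over 40 N, if the wrist force passes 120 N, or if a joint passes its speed limit or range.

## Working session

There is one attempt and no reset: what is moved stays moved. The work goes in short steps, Python scripts to look and compute and a tool call to move; the robot and the scene stay as the last step left them, time stands still between calls to the robot, and variables do not carry over. Pictures are saved under pics/ and viewed, and the job is handed in when it is done.

Besides the shell and the picture viewer there is one more tool, called after "Request:" as name(argument=value, ...) on one line, values as JSON. servo_tool: Moves the arm, as the interface text tells. Its arguments: {"type":"object","properties":{"plan":{"type":"string"},"force":{"type":"number"}},"required":["plan"]}

```bash
ls; mkdir -p pics; cat > h.py <<'E'
import numpy as np, cv2
from plant import telemetry, imaging, robot, regions_of, mark_of
def cap(cam,name=None):
    r=imaging.capture(cam)
    if name: cv2.imwrite(f'pics/{name}.png',cv2.cvtColor(r['image'],cv2.COLOR_RGB2BGR))
    return r
E
python3 - <<'E'
from h import *
s=telemetry.get_state();print(s)
for c in ['scene','side','wrist']:
    r=cap(c,c+'0');print(c,r['camera_matrix'].tolist(),np.round(r['view'],3).tolist(),r.keys())
    np.savez(c+'0.npz',K=r['camera_matrix'],V=r['view'],im=r['image'])
E
```

```text
pics
{'time': 0.0, 'joint_pos': array([-1.28292151e+00,  2.64736652e-01,  1.60531901e+00,  1.33721776e-08,
        1.27372589e+00, -3.68570102e-02]), 'qvel': array([-0.00079324, -0.00087577, -0.00055848,  0.00125053,  0.00082621,
        0.00027555]), 'effort': array([ 1.96094210e-03, -5.02107561e+01, -3.56868804e+01,  7.30200391e-02,
        2.93104118e-02, -1.57032528e-04]), 'position': array([ 215.20573222, -639.09901078,  262.42877326]), 'tool_rot': array([-6.70933887e-04,  8.12112387e-01, -5.83500019e-01, -8.64675904e-04]), 'force': array([-1.55413127, -0.25189678,  0.14396718]), 'moment': array([0.02178926, 0.04331755, 0.01940012]), 'finger_gap': 88.42775250533084}
scene [[425.938765243527, 0.0, 316.5628939665817], [0.0, 425.938765243527, 199.5888286588122], [0.0, 0.0, 1.0]] [[-0.807, 0.591, -0.004, 364.182], [-0.507, -0.689, 0.517, 320.477], [0.303, 0.419, 0.856, -1530.434], [0.0, 0.0, 0.0, 1.0]] dict_keys(['image', 'camera_matrix', 'view'])
side [[474.35917163706966, 0.0, 318.2300423446211], [0.0, 474.35917163706966, 199.9028980390936], [0.0, 0.0, 1.0]] [[-0.995, -0.096, 0.002, 575.55], [0.069, -0.697, 0.714, -20.626], [-0.067, 0.711, 0.7, -1601.045], [0.0, 0.0, 0.0, 1.0]] dict_keys(['image', 'camera_matrix', 'view'])
wrist [[293.86368156422856, 0.0, 319.56991663392546], [0.0, 293.86368156422856, 193.7307354452485], [0.0, 0.0, 1.0]] [[0.319, -0.948, -0.003, -674.447], [0.914, 0.308, -0.263, 35.364], [0.25, 0.081, 0.965, -390.106], [0.0, 0.0, 0.0, 1.0]] dict_keys(['image', 'camera_matrix', 'view'])
```

View pics/scene0.png

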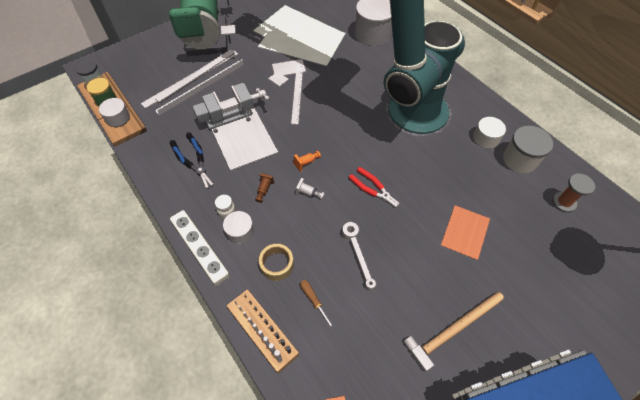

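View pics/side0.png

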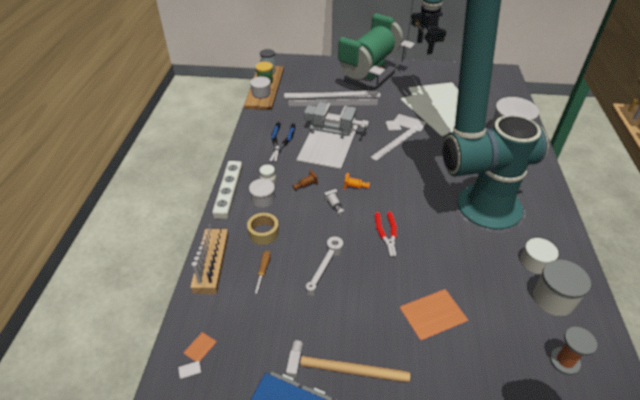

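View pics/wrist0.png

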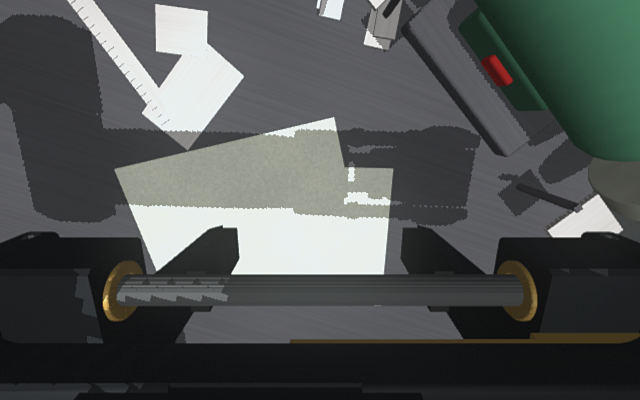

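```bash
python3 - <<'E'
from h import *
for c in ['scene','side']:
    for t in ['vise','jack','lever_arm','tape_roll','tin','glue_pot','hammer']:
        try:
            r=regions_of(c,t); print(c,t,'reg',[(round(a['p'],2),(np.array(a['box'])*[640,400,640,400]).round(0).tolist(),int(a['pixels'].sum())) for a in r])
            if t in('vise','jack','lever_arm'): np.savez(f'{c}_{t}_reg.npz',*[a['pixels'] for a in r])
        except Exception as e: print(c,t,e)
    for t in ['vise','jaw_gap','jack_spot','jack','lever_boss','lever_eye','lever_balance']:
        try:
            r=mark_of(c,t); print(c,t,'mark',[(round(a['p'],2),(np.array(a['at'])*[640,400]).round(1).tolist()) for a in r])
        except Exception as e: print(c,t,e)
E
```

```text
scene vise reg []
scene jack reg [(0.7, [296.0, 180.0, 25.0, 17.0], 195), (0.69, [294.0, 154.0, 27.0, 18.0], 225), (0.23, [260.0, 244.0, 31.0, 34.0], 581)]
scene lever_arm reg [(0.81, [342.0, 226.0, 34.0, 67.0], 688)]
scene tape_roll reg [(0.92, [261.0, 244.0, 31.0, 37.0], 729)]
scene tin reg [(0.58, [222.0, 210.0, 35.0, 34.0], 782)]
scene glue_pot reg [(0.84, [216.0, 198.0, 17.0, 19.0], 322)]
scene hammer reg [(0.79, [406.0, 293.0, 98.0, 79.0], 1322), (0.59, [341.0, 222.0, 35.0, 67.0], 652), (0.26, [222.0, 209.0, 34.0, 35.0], 794)]
scene vise mark [(0.64, [229.9, 117.8])]
scene jaw_gap mark [(0.57, [224.7, 95.7]), (0.26, [237.6, 230.8])]
scene jack_spot mark [(0.94, [248.4, 152.2])]
scene jack mark [(0.84, [294.9, 164.3]), (0.6, [299.0, 185.5]), (0.5, [269.9, 179.8])]
scene lever_boss mark [(0.98, [350.1, 234.2])]
scene lever_eye mark [(0.59, [368.5, 284.8])]
scene lever_balance mark [(0.65, [352.8, 251.1]), (0.46, [367.6, 285.7])]
side vise reg [(0.74, [301.0, 102.0, 70.0, 68.0], 2759)]
side jack reg [(0.68, [292.0, 169.0, 24.0, 22.0], 246), (0.64, [346.0, 176.0, 20.0, 11.0], 181)]
side lever_arm reg [(0.59, [308.0, 237.0, 35.0, 57.0], 572), (0.37, [260.0, 164.0, 18.0, 19.0], 216)]
side tape_roll reg [(0.91, [246.0, 211.0, 32.0, 34.0], 682)]
side tin reg [(0.57, [246.0, 180.0, 28.0, 28.0], 523)]
side glue_pot reg [(0.64, [259.0, 168.0, 19.0, 15.0], 240), (0.58, [286.0, 337.0, 123.0, 43.0], 1574)]
side hammer reg [(0.88, [287.0, 337.0, 121.0, 43.0], 1600)]
side vise mark [(0.81, [334.4, 128.6])]
side jaw_gap mark [(0.59, [333.5, 109.9])]
side jack_spot mark [(0.89, [319.6, 155.0])]
side jack mark [(0.65, [343.4, 181.3]), (0.64, [313.5, 177.9]), (0.53, [324.1, 196.2])]
side lever_boss mark [(0.65, [334.4, 249.0])]
side lever_eye mark [(0.68, [309.8, 288.9])]
side lever_balance mark [(0.74, [388.1, 241.8]), (0.73, [328.0, 258.8])]
```

The scene image shows three jack-like things. The grey jack lies at scene (309,188) and side (334,201), the orange one at scene (307,159) and side (356,182), and the brown one at scene (264,186) and side (306,181). "Plain steel" means the grey one. I'll check it in a close crop.

```bash
cat >> h.py <<'E'
def proj(V,K,P):
    P=np.atleast_2d(P); c=P@V[:3,:3].T+V[:3,3]; c=c*[1,-1,-1]; u=c@K.T; return u[:,:2]/u[:,2:]
def onz(V,K,px,z):
    d=np.linalg.inv(K)@np.array([px[0],px[1],1.]); d=V[:3,:3].T@(d*[1,-1,-1]); o=-V[:3,:3].T@V[:3,3]
    return o+d*(z-o[2])/d[2]
def tri(*obs):
    A=[];b=[]
    for V,K,px in obs:
        d=np.linalg.inv(K)@np.array([px[0],px[1],1.]); d=V[:3,:3].T@(d*[1,-1,-1]); d/=np.linalg.norm(d); o=-V[:3,:3].T@V[:3,3]
        M=np.eye(3)-np.outer(d,d); A.append(M); b.append(M@o)
    return np.linalg.solve(sum(A),sum(b))
def ld(c):
    z=np.load(c+'.npz'); return z['V'],z['K'],z['im']
def crop(im,x0,y0,w,h,s,name):
    c=cv2.resize(im[y0:y0+h,x0:x0+w],None,fx=s,fy=s,interpolation=cv2.INTER_CUBIC); cv2.imwrite(f'pics/{name}.png',c[:,:,::-1])
E
python3 - <<'E'
from h import *
A=ld('scene0');B=ld('side0')
a=A[2];b=B[2]
def p(im,x,y,w,h): return cv2.resize(im[y:y+h,x:x+w],(400,300),interpolation=cv2.INTER_CUBIC)
o=np.vstack([np.hstack([p(a,284,165,48,36),p(b,310,183,48,36)]),np.hstack([p(a,180,70,128,96),p(b,270,85,128,96)])])
cv2.imwrite('pics/c1.png',o[:,:,::-1])
S={'gap':(96,(224.7,95.7),(333.5,109.9)),'vise':(0,(229.9,117.8),(334.4,128.6)),'spot':(10,(248.4,152.2),(319.6,155)),'jack':(22,(299,185.5),(324.1,196.2)),'boss':(0,(350.1,234.2),(334.4,249)),'eye':(0,(368.5,284.8),(309.8,288.9)),'bal':(18,(352.8,251.1),(328,258.8))}
for k,(z,x,y) in S.items(): print(k,onz(*A[:2],x,z).round(1),onz(*B[:2],y,z).round(1),tri((*A[:2],x),(*B[:2],y)).round(1))
E
```

```text
gap [ 556.2 -381.9   96. ] [ 555.3 -377.2   96. ] [ 555.2 -385.6   91.2]
vise [ 562.1 -370.9    0. ] [ 550.1 -388.1    0. ] [ 554.8 -381.7   -2.9]
spot [ 592.2 -193.1   10. ] [ 592.6 -202.4   10. ] [ 592.9 -188.8   18.8]
jack [536.2  22.5  22. ] [555.5  29.7  22. ] [549.2  39.9  40.6]
boss [505.1 243.5   0. ] [505.1 237.9   0. ] [506.  244.6   6.3]
eye [562.  397.7   0. ] [564.7 392.2   0. ] [564.4 399.3   9.4]
bal [539.1 296.9  18. ] [520.8 292.3  18. ] [527.  286.4   1.7]
```

View pics/c1.png

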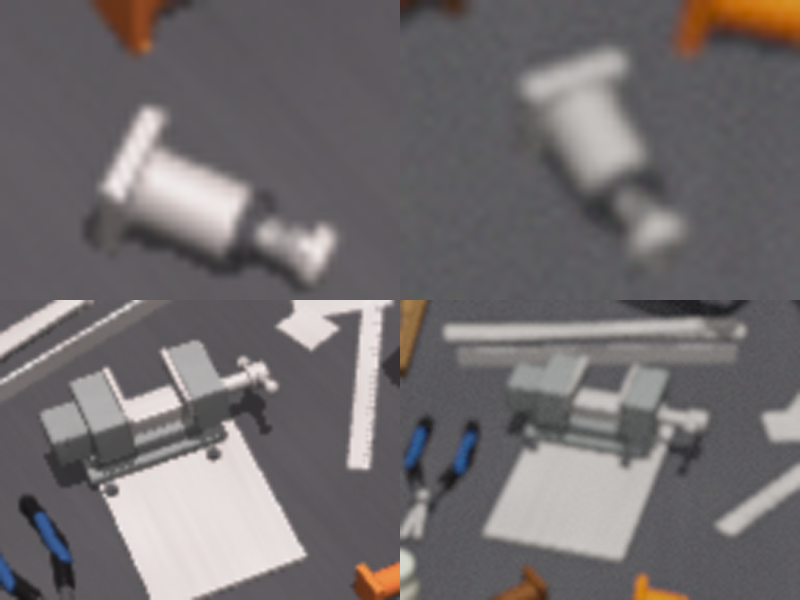

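The close crop confirms the grey steel jack. In the scene image its foot is at the upper left, about (299,184), and its cap at the lower right, about (322,195). The vise plate is a light rectangle running toward the jacks, with the anvil on the left and the handle on the right. Next I'll work out the wrist camera geometry and the azimuths.

```bash
cat >> h.py <<'E'
from scipy.spatial.transform import Rotation as Rn
def q2R(q): return Rn.from_quat([q[1],q[2],q[3],q[0]]).as_matrix()
def rel(s,pos,R,rows=None):
    """shift in cm in current tool axes and rotvec to reach pos,R"""
    R0=q2R(s['tool_rot']); d=R0.T@(np.array(pos)-s['position'])/10; w=Rn.from_matrix(R0.T@R).as_rotvec()
    return d,w
def az(v): return np.degrees(np.arctan2(v[1],v[0]))
E
python3 - <<'E'
from h import *
A=ld('scene0');B=ld('side0');W=ld('wrist0')
s=telemetry.get_state();R=q2R(s['tool_rot']);print(R.round(3))
V=W[0];c=-V[:3,:3].T@V[:3,3];print('cam',c,'in tool',R.T@(c-s['position']),'look',R.T@(-V[2,:3]),'right',R.T@V[0,:3],'up',R.T@V[1,:3])
# jack pts from crops: scene crop scale 8.333 origin(284,165); side origin(310,183)
k=400/48
def a(u,v):return (284+u/k,165+v/k)
def b(u,v):return (310+(u-400)/k,183+v/k)
# foot centre approx, column centre, cap
for n,z,x,y in [('foot',21,a(130,152),b(575,78)),('colmid',18,a(195,195),b(600,145)),('cap',12,a(318,258),b(655,240))]:
    print(n,onz(*A[:2],x,z).round(1),onz(*B[:2],y,z).round(1),tri((*A[:2],x),(*B[:2],y)).round(1))
E
```

```text
[[ 0.319 -0.948 -0.   ]
 [-0.948 -0.319  0.   ]
 [-0.     0.    -1.   ]]
cam [ 280.38362173 -618.40264046  383.76457748] in tool [   0.54504566  -68.38669271 -120.08071244] look [-0.00276572  0.26325024  0.96472362] right [9.99996101e-01 3.57100224e-04 2.76939975e-03] up [-3.84542134e-04 -9.64727517e-01  2.63250203e-01]
foot [529.4  16.1  21. ] [533.8   7.6  21. ] [533.5  23.2  34.9]
colmid [519.8  44.9  18. ] [520.9  42.6  18. ] [520.9  46.7  21.8]
cap [496.8  91.9  12. ] [495.7  87.8  12. ] [496.6  92.1  14.8]
```

```bash
cat >> h.py <<'E'
def rowsfor(pos,R,n,s=None,last=None):
    s=s or telemetry.get_state()
    R0=q2R(s['tool_rot']); w=Rn.from_matrix(R0.T@R).as_rotvec()/n
    w=w.round(3); D=R0.T@(np.array(pos)-s['position'])/10
    Rw=Rn.from_rotvec(w).as_matrix(); M=np.zeros((3,3)); P=np.eye(3)
    for i in range(n): M+=P; P=P@Rw
    d=np.linalg.solve(M,D)
    print('row x%d:'%n,' '.join('%.2f'%v for v in d),' '.join('%.3f'%v for v in w),' |d|mm %.1f ang %.1f'%(10*np.linalg.norm(d),np.degrees(np.linalg.norm(w))))
def Rdown(xaz,tilt=0):
    """tool down, x at azimuth deg, then turned about own x by tilt deg"""
    a=np.radians(xaz); x=[np.cos(a),np.sin(a),0]; z=[0,0,-1]; y=np.cross(z,x)
    return np.column_stack([x,y,z])@Rn.from_rotvec([np.radians(tilt),0,0]).as_matrix()
E
python3 - <<'E'
from h import *
rowsfor([520,-420,300],Rdown(-39),10)
A=ld('scene0');B=ld('side0')
for n,z,x,y in [('orange foot',20,(298,161),(348,183)),('orange cap',12,(319,156),(367,185)),('brown1',15,(268,177),(315,177)),('brown2',15,(261,198),(296,187)),
 ('glue',60,(223,200),(267,169)),('tin',56,(236,221),(262,186)),('snips/pliers blue tip',10,(209,186),(272,160)),('blue h1',10,(176,146),(273,127)),('blue h2',10,(192,137),(292,126))]:
    print(n,onz(*A[:2],x,z).round(0),onz(*B[:2],y,z).round(0),tri((*A[:2],x),(*B[:2],y)).round(0))
E
```

```text
row x10: -0.17 -3.80 -0.36 0.000 0.000 -0.057  |d|mm 38.2 ang 3.3
orange foot [483. -59.  20.] [479. -46.  20.] [478. -69.   1.]
orange cap [413. -39.  12.] [412. -51.  12.] [415. -35.  23.]
brown1 [595. -67.  15.] [597. -72.  15.] [596. -63.  22.]
brown2 [656. -13.  15.] [657. -14.  15.] [656. -12.  17.]
glue [761. -48.  60.] [761. -47.  60.] [761. -49.  59.]
tin [766.  34.  56.] [764.  36.  56.] [765.  31.  51.]
snips/pliers blue tip [ 764. -152.   10.] [ 765. -156.   10.] [ 764. -149.   15.]
blue h1 [ 776. -361.   10.] [ 795. -361.   10.] [ 784. -327.   40.]
blue h2 [ 714. -364.   10.] [ 720. -375.   10.] [ 717. -347.   29.]
```

Request:
servo_tool(plan="-0.17 -3.8 -0.36 0 0 -0.057 0;-0.17 -3.8 -0.36 0 0 -0.057 0;-0.17 -3.8 -0.36 0 0 -0.057 0;-0.17 -3.8 -0.36 0 0 -0.057 0;-0.17 -3.8 -0.36 0 0 -0.057 0;-0.17 -3.8 -0.36 0 0 -0.057 0;-0.17 -3.8 -0.36 0 0 -0.057 0;-0.17 -3.8 -0.36 0 0 -0.057 0;-0.17 -3.8 -0.36 0 0 -0.057 0;-0.17 -3.8 -0.36 0 0 -0.057 0;0 0 0 0 0 0 0;0 0 0 0 0 0 0")

```text
time: 2.55
position: [521.1, -418.1, 300.1]
tool_rot: [0.0, 0.944, -0.33, 0.0]
force: [-0.6, 0.2, 0.1]
finger_gap: 88.3
```

```bash
python3 - <<'E'
from h import *
r=cap('wrist','w1');np.savez('w1.npz',K=r['camera_matrix'],V=r['view'],im=r['image'])
for t in ['vise','jaw_gap','jack_spot']:
    print(t,[(round(a['p'],2),(np.array(a['at'])*[640,400]).round(1).tolist()) for a in mark_of('wrist',t)])
s=telemetry.get_state();print(s['time'],s['position'],s['joint_pos'])
E
```

```text
vise []
jaw_gap [(0.89, [319.4, 126.1])]
jack_spot []
2.75 [ 518.56835143 -420.8256153   299.43323208] [-7.18813948e-01  2.32032492e-01  1.57771719e+00 -4.39414664e-04
  1.33228637e+00 -4.09375841e-02]
```

View pics/w1.png

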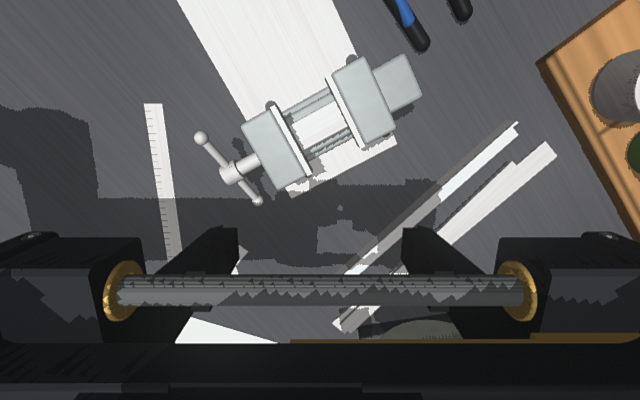

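```bash
python3 - <<'E'
from h import *
W=ld('w1'); crop(W[2],170,0,260,200,3,'w1c')
A=ld('scene0');crop(A[2],190,80,100,90,6,'s0c')
E
```

```text
(no output)
```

View pics/w1c.png

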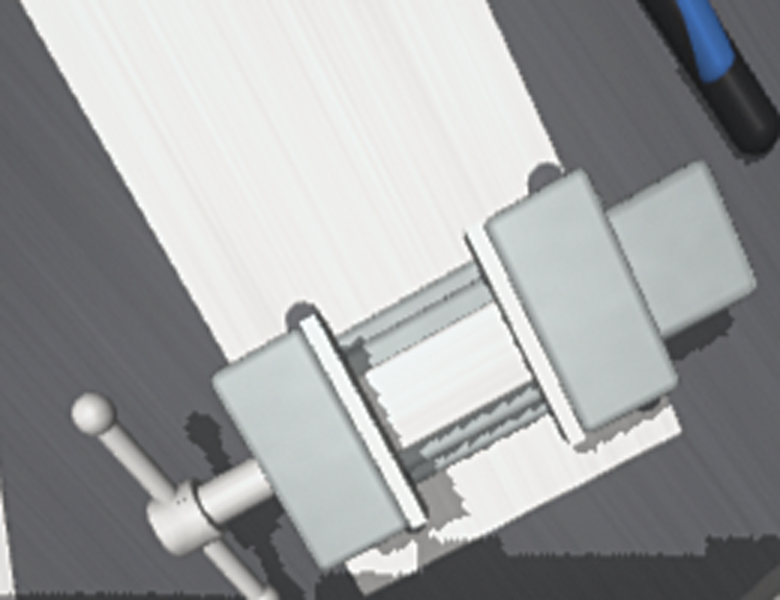

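View pics/s0c.png

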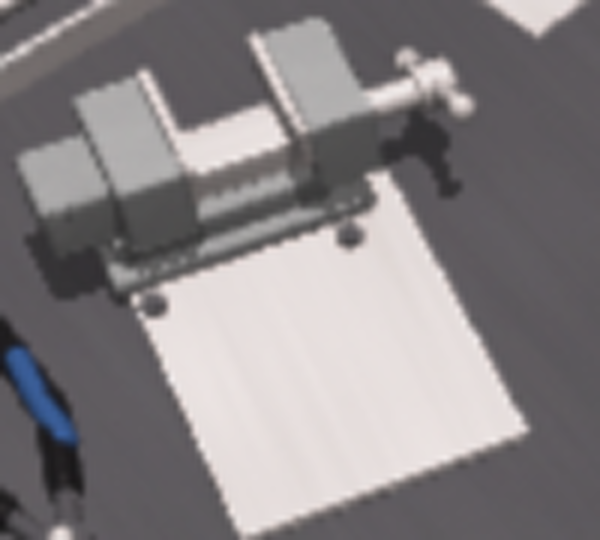

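```bash
python3 - <<'E'
from h import *
from scipy.optimize import least_squares
A=ld('scene0');B=ld('side0');W=ld('w1')
w=lambda u,v:(170+u/3,v/3)
obs=[(W,(-30,42,96),w(312,316)),(W,(-30,-42,96),w(422,522)),(W,(30,42,96),w(468,232)),(W,(30,-42,96),w(573,443)),(W,(85,-75,10),w(681,430)),
(A,(85,225,10),(230,169.3)),(A,(-85,225,10),(278.2,151.7)),(B,(85,225,10),(297.2,159.6)),(B,(-85,225,10),(341.4,168.2))]
def f(p,full=False):
    c,s=np.cos(p[2]),np.sin(p[2]);o=[]
    for C,P,px in obs:
        X=np.array([p[0]+c*P[0]-s*P[1],p[1]+s*P[0]+c*P[1],P[2]])
        k=1.0 if C is W else 3.
        o.append((proj(C[0],C[1],X)[0]-px)*k)
    return np.array(o).ravel()
for sel in [slice(0,5),slice(5,9),slice(0,9)]:
    full=obs; sv=obs; obs=sv[sel]; r=least_squares(f,[555,-384,-.2],loss='soft_l1'); print(r.x,np.degrees(r.x[2]),f(r.x).round(1).tolist()); obs=sv
p=r.x;c,s=np.cos(p[2]),np.sin(p[2]);print('spot',p[0]-s*170,p[1]+c*170)
E
```

```text
[ 5.53934286e+02 -3.75858793e+02 -1.82955112e-01] -10.482555755274571 [0.3, -0.2, 1.4, -0.2, -1.6, -0.7, -1.0, 1.0, 0.9, 0.5]
[ 5.48529736e+02 -3.72579646e+02 -1.96654301e-01] -11.267461486843965 [1.2, -0.3, 1.5, -0.5, -2.5, -0.7, -2.0, -0.4]
[ 5.53407938e+02 -3.75369541e+02 -1.74652477e-01] -10.006849816959873 [-0.5, 0.1, 1.1, -0.2, -2.7, -0.8, -1.5, 0.6, 0.5, -0.2, 0.9, -0.1, -0.1, -2.7, -2.7, -0.8, -1.6, -2.4]
spot 582.9481429308381 -207.95575360294558
```

The wrist fit puts the vise at about (553.5, -375.6) with yaw -10.4°, so the jack spot is about (583.5, -208). Now to the jack.

```bash
python3 - <<'E'
from h import *
rowsfor([530,15,250],Rdown(25),12)
E
```

```text
row x12: -0.53 -3.79 0.41 0.000 0.000 -0.093  |d|mm 38.5 ang 5.3
```

Request:
servo_tool(plan="-0.53 -3.79 0.41 0 0 -0.093 0;-0.53 -3.79 0.41 0 0 -0.093 0;-0.53 -3.79 0.41 0 0 -0.093 0;-0.53 -3.79 0.41 0 0 -0.093 0;-0.53 -3.79 0.41 0 0 -0.093 0;-0.53 -3.79 0.41 0 0 -0.093 0;-0.53 -3.79 0.41 0 0 -0.093 0;-0.53 -3.79 0.41 0 0 -0.093 0;-0.53 -3.79 0.41 0 0 -0.093 0;-0.53 -3.79 0.41 0 0 -0.093 0;-0.53 -3.79 0.41 0 0 -0.093 0;-0.53 -3.79 0.41 0 0 -0.093 0")

```text
time: 3.75
position: [530.3, 16.2, 250.2]
tool_rot: [0.0, 0.976, 0.219, 0.0]
force: [-0.5, 0.8, 0.2]
finger_gap: 88.3
```

Request:
servo_tool(plan="0 0 0 0 0 0 60;0 0 0 0 0 0 60;0 0 0 0 0 0 60;0 0 0 0 0 0 60")

```text
time: 4.08
position: [531.5, 14.3, 250.9]
tool_rot: [0.0, 0.976, 0.217, 0.0]
force: [-0.7, 0.1, -0.2]
finger_gap: 67.7
```

```bash
python3 - <<'E'
from h import *
r=cap('wrist','w2');np.savez('w2.npz',K=r['camera_matrix'],V=r['view'],im=r['image'])
for t in ['jack']:
    print(t,[(round(a['p'],2),(np.array(a['at'])*[640,400]).round(1).tolist()) for a in mark_of('wrist',t)])
s=telemetry.get_state();print(s['time'],s['position'],s['joint_pos'],s['finger_gap'])
E
```

```text
jack [(0.97, [339.4, 249.6]), (0.9, [326.3, 170.8]), (0.86, [268.9, 207.1])]
4.1833 [531.45611787  14.37097976 250.78967783] [-1.96616164e-02  6.05098221e-04  1.92447101e+00 -2.81389423e-04
  1.21585148e+00 -4.56721190e-01] 67.53486420718062
```

View pics/w2.png

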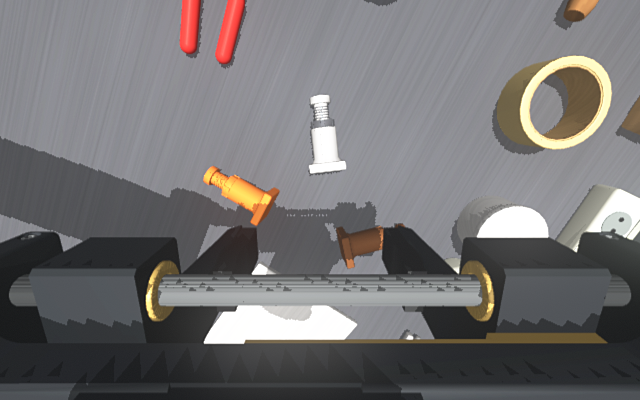

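```bash
python3 - <<'E'
from h import *
W=ld('w2'); crop(W[2],270,80,100,110,6,'w2c')
V,K=W[:2]
f=onz(V,K,(326.8,170),22);c=onz(V,K,(319.5,96),13);m=onz(V,K,(324,143),18)
print(f,c,m,az(c-f),np.linalg.norm((c-f)[:2]))
for px in [(265,208),(210,173),(345,250)]: print(onz(V,K,px,20))
E
```

```text
[539.86204592  19.0898404   22.        ] [495.72041321  92.79676857  13.        ] [523.23611063  46.54343838  18.        ] 120.91656422919921 85.9138812895988
[490.39892063 -57.93547372  20.        ]
[412.71971882 -44.77112155  20.        ]
[607.26581372 -67.16598243  20.        ]
```

View pics/w2c.png

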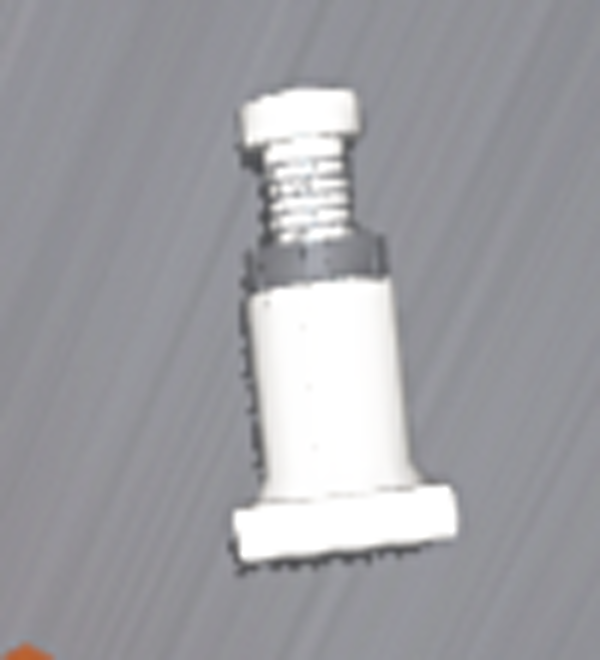

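```bash
cat >> h.py <<'E'
def d6(a): return np.array(a,float)
E
python3 - <<'E'
from h import *
R=Rdown(31,-30);tz=R[:,2];P=np.array([521.5,49.6,17.6]);print(tz)
rowsfor(P-102*tz,R,6)
E
```

```text
[ 0.25751904 -0.42858365 -0.8660254 ]
row x6: 0.05 -1.96 2.07 -0.087 0.004 -0.017  |d|mm 28.5 ang 5.1
```

Request:
servo_tool(plan="0.05 -1.96 2.07 -0.087 0.004 -0.017 60;0.05 -1.96 2.07 -0.087 0.004 -0.017 60;0.05 -1.96 2.07 -0.087 0.004 -0.017 60;0.05 -1.96 2.07 -0.087 0.004 -0.017 60;0.05 -1.96 2.07 -0.087 0.004 -0.017 60;0.05 -1.96 2.07 -0.087 0.004 -0.017 60;0 0 0 0 0 0 60;0 0 0 0 0 0 60")

```text
time: 4.85
position: [492.2, 94.7, 103.3]
tool_rot: [0.249, 0.93, 0.262, 0.065]
force: [1.1, 0.3, 0.0]
finger_gap: 67.4
```

```bash
python3 - <<'E'
from h import *
r=cap('wrist','w3');np.savez('w3.npz',K=r['camera_matrix'],V=r['view'],im=r['image'])
R=Rdown(31,-30);tz=R[:,2];P=np.array([521.5,49.6,17.6])
s=telemetry.get_state();print(s['time'],s['position'],s['joint_pos'],P-102*tz)
rowsfor(P-12*tz,R,4,s)
V,K=r['view'],r['camera_matrix'];print(proj(V,K,[P,[540,19,22],[495.7,92.8,12]]))
E
```

```text
4.9 [494.23452607  94.7739601  105.45180563] [ 0.45390999  0.10764968  2.20109158 -0.67936324  0.91038427  0.35631303] [495.23305818  93.31553234 105.93459119]
row x4: 0.01 0.05 2.26 -0.001 0.001 0.001  |d|mm 22.6 ang 0.1
[[321.77353545 206.0637552 ]
 [321.46511075 237.75073026]
 [322.71767306 150.16276986]]
```

View pics/w3.png

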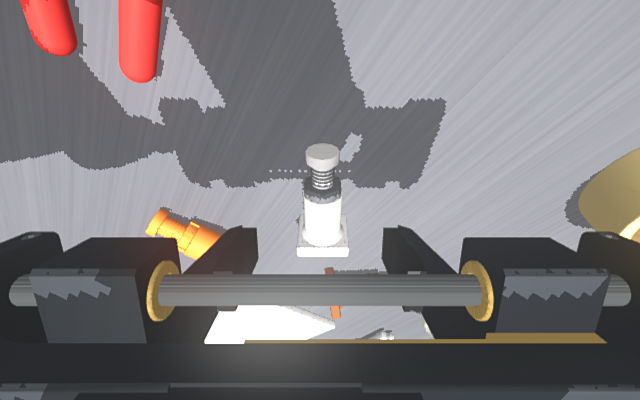

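The wrist image shows the grey jack centred between the fingers at column 322, with cap (322,155) and foot (323,245). This matches the projected model. Going in.

Request:
servo_tool(plan="0 0 2.2 0 0 0 60;0 0 2.2 0 0 0 60;0 0 2.2 0 0 0 60;0 0 2.2 0 0 0 60;0 0 0 0 0 0 60;0 0 0 0 0 0 160;0 0 0 0 0 0 200;0 0 0 0 0 0 220;0 0 0 0 0 0 220;0 0 0 0 0 0 220;0 0 0 0 0 0 220", force=25)

```text
time: 5.82
position: [516.7, 57.7, 30.0]
tool_rot: [0.249, 0.93, 0.26, 0.069]
force: [2.3, 1.3, 3.1]
finger_gap: 29.6
```

```bash
python3 - <<'E'
from h import *
r=cap('wrist','w4')
s=telemetry.get_state();print(s['time'],s['position'],s['joint_pos'],s['finger_gap'],s['force'])
E
```

```text
5.8667 [516.77446118  57.66412647  29.96145986] [ 0.36393483  0.24802501  2.22453301 -0.80936372  0.74643362  0.44882358] 29.127397679067762 [-1.30181814  0.00675098  3.57184236]
```

View pics/w4.png

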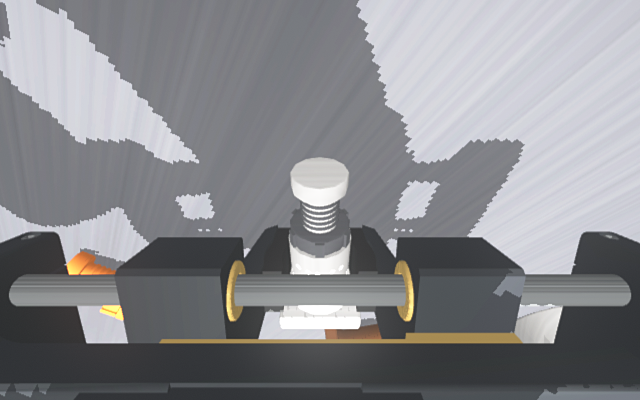

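```bash
python3 - <<'E'
from h import *
s=telemetry.get_state();R=q2R(s['tool_rot']);print(R.T@[0,0,1])
rowsfor([518,56,190],Rdown(31,0),7,s)
E
```

```text
[-0.00204699  0.49929058 -0.86643218]
row x7: 0.00 0.71 -2.20 0.075 0.000 0.001  |d|mm 23.1 ang 4.3
```

Request:
servo_tool(plan="0 0.71 -2.2 0.075 0 0 220;0 0.71 -2.2 0.075 0 0 220;0 0.71 -2.2 0.075 0 0 220;0 0.71 -2.2 0.075 0 0 220;0 0.71 -2.2 0.075 0 0 220;0 0.71 -2.2 0.075 0 0 220;0 0.71 -2.2 0.075 0 0 220;0 0 0 0 0 0 220")

```text
time: 6.53
position: [522.2, 53.9, 194.2]
tool_rot: [-0.001, 0.964, 0.267, 0.002]
force: [1.7, -0.6, -2.5]
finger_gap: 29.3
```

```bash
python3 - <<'E'
from h import *
s=telemetry.get_state();print(s['time'],s['position'],s['joint_pos'],s['finger_gap'],s['force'])
rowsfor([583,-208,220],Rdown(70,30),10,s)
E
```

```text
6.5333 [522.17875987  53.94467509 194.23604879] [ 0.05393273  0.03304538  2.00050907  0.00290368  1.10364179 -0.48846624] 29.34872946710314 [ 1.69682401 -0.6129445  -2.52343685]
row x10: -1.60 2.15 -0.73 0.050 -0.018 -0.066  |d|mm 27.8 ang 4.9
```

Request:
servo_tool(plan="-1.6 2.15 -0.73 0.05 -0.018 -0.066 220;-1.6 2.15 -0.73 0.05 -0.018 -0.066 220;-1.6 2.15 -0.73 0.05 -0.018 -0.066 220;-1.6 2.15 -0.73 0.05 -0.018 -0.066 220;-1.6 2.15 -0.73 0.05 -0.018 -0.066 220;-1.6 2.15 -0.73 0.05 -0.018 -0.066 220;-1.6 2.15 -0.73 0.05 -0.018 -0.066 220;-1.6 2.15 -0.73 0.05 -0.018 -0.066 220;-1.6 2.15 -0.73 0.05 -0.018 -0.066 220;-1.6 2.15 -0.73 0.05 -0.018 -0.066 220;0 0 0 0 0 0 220;0 0 0 0 0 0 220")

```text
time: 7.53
position: [579.2, -206.5, 209.4]
tool_rot: [-0.214, 0.792, 0.552, -0.153]
force: [-0.7, -0.4, -3.0]
finger_gap: 29.1
```

```bash
python3 - <<'E'
from h import *
s=telemetry.get_state();print(s['time'],s['position'],s['joint_pos'],s['finger_gap'],s['force'])
rowsfor([583,-208,150],Rdown(70,67),7,s)
E
```

```text
7.5333 [ 579.15937209 -206.4687173   209.3688377 ] [-0.37422161  0.51284744  1.44840061 -0.01720052  1.71165421 -1.58914544] 29.096148738889713 [-0.66091028 -0.36054531 -2.99870439]
row x7: 0.00 0.66 0.55 0.091 0.000 -0.001  |d|mm 8.6 ang 5.2
```

Request:
servo_tool(plan="0 0.66 0.55 0.091 0 0 220;0 0.66 0.55 0.091 0 0 220;0 0.66 0.55 0.091 0 0 220;0 0.66 0.55 0.091 0 0 220;0 0.66 0.55 0.091 0 0 220;0 0.66 0.55 0.091 0 0 220;0 0.66 0.55 0.091 0 0 220;0 0 0 0 0 0 220;0 0 0 0 0 0 220;0 0 0 0 0 0 220")

```text
time: 8.37
position: [583.9, -207.6, 156.6]
tool_rot: [-0.447, 0.686, 0.478, -0.316]
force: [-0.5, -1.6, -2.3]
finger_gap: 29.2
```

```bash
python3 - <<'E'
from h import *
s=telemetry.get_state();print(s['time'],s['position'],s['joint_pos'],s['finger_gap'],s['force'],q2R(s['tool_rot']).round(3))
for c in ['scene','side','wrist']:
    r=cap(c,c+'5');np.savez(c+'5.npz',K=r['camera_matrix'],V=r['view'],im=r['image'])
A=ld('scene5');B=ld('side5')
o=np.hstack([cv2.resize(A[2][60:200,170:310],(400,400),interpolation=cv2.INTER_CUBIC),cv2.resize(B[2][60:200,260:400],(400,400),interpolation=cv2.INTER_CUBIC)])
cv2.imwrite('pics/c5.png',o[:,:,::-1])
E
```

```text
8.3667 [ 583.94598935 -207.59671233  156.63646113] [-0.37073568  0.93580643  1.1351759  -0.02739574  2.22965758 -1.59100169] 29.225131941877535 [-0.5025447  -1.62067616 -2.27388432] [[ 0.342  0.374 -0.862]
 [ 0.94  -0.142  0.312]
 [-0.006 -0.917 -0.4  ]]
```

View pics/c5.png

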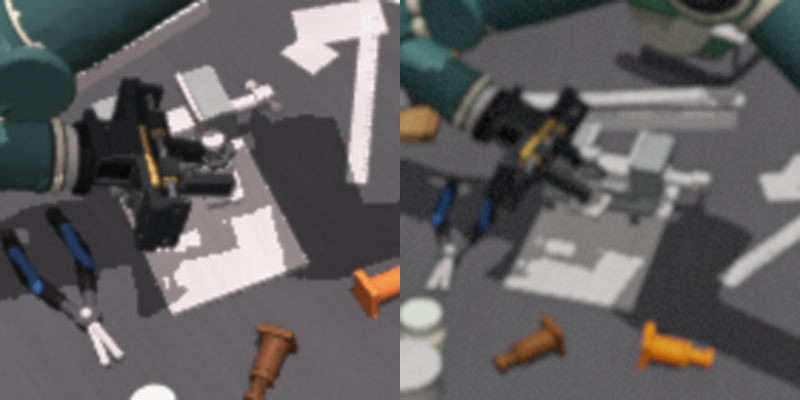

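View pics/wrist5.png

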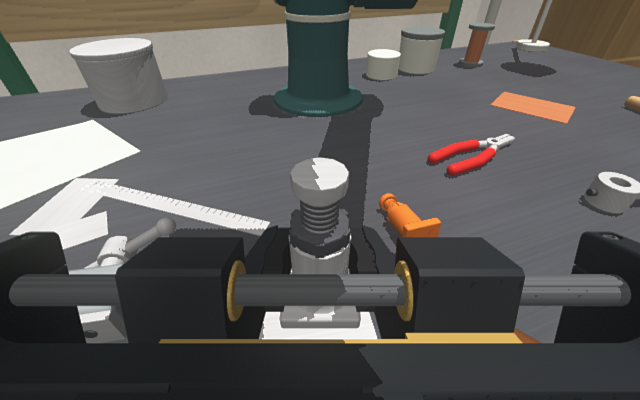

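The jack sits in the fingers exactly as it was gripped: cap at (319,180) in the wrist image, the same pixel as just after the grasp. It is close to upright. Next I'll compute the remaining tilt and shift.

```bash
python3 - <<'E'
from h import *
Rg=q2R(np.array([.249,.93,.26,.069]));Rg=Rn.from_matrix(Rg).as_matrix()
pg=np.array([516.75,57.7,30.])
e=np.radians(121);a=np.array([np.cos(e),np.sin(e),0])
jz=a*np.cos(.122)+np.array([0,0,-np.sin(.122)]); o=np.array([540,19,22.])
jt=Rg.T@jz; ot=Rg.T@(o-pg); print('jz tool',jt,'o tool',ot)
s=telemetry.get_state();R=q2R(s['tool_rot']);p=s['position']
z=R@jt; print('jz now',z,'origin now',p+R@ot)
ax=np.cross(z,[0,0,1]);print('tool-frame correction',R.T@ax)
Rt=Rn.from_rotvec(ax).as_matrix()@R
for h,n in((14,6),):
    tgt=np.array([583.5,-208,h])-Rt@ot; print(tgt); rowsfor(tgt,Rt,n,s)
np.savez('grasp.npz',jt=jt,ot=ot)
E
```

```text
jz tool [ 0.00397243 -0.92070414 -0.39024109] o tool [-0.16807844 35.11886322 29.47693498]
jz now [-0.00997072  0.0133803   0.99986077] origin now [ 572.41748325 -204.38423923  114.81016923]
tool-frame correction [ 0.0139561   0.0036207  -0.00840033]
[ 596.11723739 -212.61507841   57.83787029]
row x6: 0.00 1.63 0.48 0.002 0.001 -0.001  |d|mm 17.0 ang 0.1
```

Request:
servo_tool(plan="0 1.63 0.48 0.002 0 0 220;0 1.63 0.48 0.002 0 0 220;0 1.63 0.48 0.002 0 0 220;0 1.63 0.48 0.002 0 0 220;0 1.63 0.48 0.002 0 0 220;0 1.63 0.48 0.002 0 0 220;0 0 0 0 0 0 220;0 0 0 0 0 0 220")

```text
time: 9.18
position: [594.0, -212.7, 51.3]
tool_rot: [-0.454, 0.682, 0.475, -0.32]
force: [1.3, -0.6, -2.4]
finger_gap: 29.2
```

```bash
python3 - <<'E'
from h import *
g=np.load('grasp.npz')
ps=[]
for i in range(3):
    r=cap('side','side6');s=telemetry.get_state();R=q2R(s['tool_rot']);ps.append(np.r_[s['position']+R@g['ot'],R@g['jt'],s['force']])
print(np.round(ps,3))
r=cap('scene','scene6');A=r['image'];B=imaging.capture('side')['image']
o=np.hstack([cv2.resize(A[80:180,190:290],(400,400),interpolation=cv2.INTER_CUBIC),cv2.resize(B[80:180,270:370],(400,400),interpolation=cv2.INTER_CUBIC)])
cv2.imwrite('pics/c6.png',o[:,:,::-1])
print(R.T@[0,0,-1],s['time'],s['joint_pos'])
E
```

```text
[[ 5.81298e+02 -2.08454e+02  8.45800e+00  9.00000e-03  6.00000e-03
   1.00000e+00  7.70000e-02 -2.65000e-01 -2.91700e+00]
 [ 5.81626e+02 -2.08533e+02  9.23500e+00  8.00000e-03  6.00000e-03
   1.00000e+00 -1.39000e-01  7.90000e-02 -3.35900e+00]
 [ 5.81838e+02 -2.08663e+02  9.89800e+00  7.00000e-03  6.00000e-03
   1.00000e+00  7.60000e-02 -1.10000e-02 -3.32800e+00]]
[0.00462563 0.92254673 0.38585766] 9.3333 [-0.37241472  1.08389258  1.07661704 -0.02617986  2.15548463 -1.58936639]
```

View pics/c6.png

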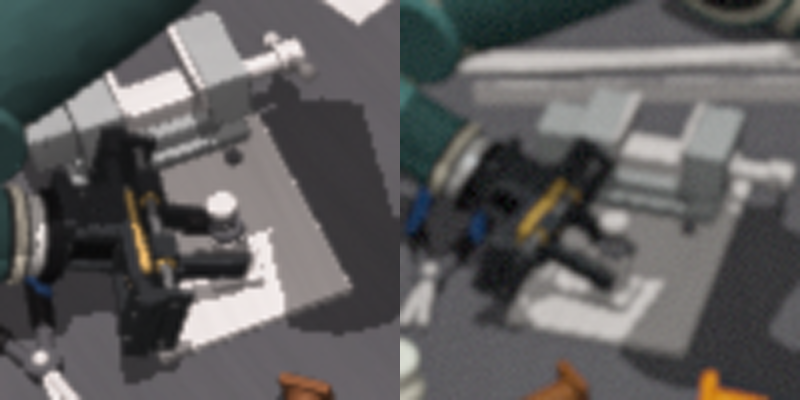

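Request:
servo_tool(plan="0 0.18 0.08 0 0 0 220;0 0.1 0.04 0 0 0 220;0 0 0 0 0 0 220;0 0 0 0 0 0 220;0 0 0 0 0 0 220")

```text
time: 9.85
position: [594.8, -212.9, 51.4]
tool_rot: [-0.453, 0.683, 0.476, -0.319]
force: [0.6, 0.5, -4.3]
finger_gap: 29.5
```

```bash
python3 - <<'E'
from h import *
g=np.load('grasp.npz')
for i in range(2):
    imaging.capture('side');s=telemetry.get_state();R=q2R(s['tool_rot']);print(np.round(np.r_[s['position']+R@g['ot'],R@g['jt'],s['force'],s['time']],3))
E
```

```text
[ 5.81846e+02 -2.08603e+02  7.61500e+00  7.00000e-03  6.00000e-03
  1.00000e+00  3.10000e-02 -3.46000e-01 -3.14300e+00  9.90000e+00]
[ 5.81851e+02 -2.08606e+02  7.61900e+00  7.00000e-03  6.00000e-03
  1.00000e+00 -2.97000e-01 -8.20000e-02 -3.53500e+00  9.95000e+00]
```

Still hanging free (-3.3 N). Lowering further in small steps.

Request:
servo_tool(plan="0 0.14 0.06 0 0 0 220;0 0.14 0.06 0 0 0 220;0 0 0 0 0 0 220;0 0 0 0 0 0 220")

```text
time: 10.28
position: [595.0, -213.0, 49.9]
tool_rot: [-0.453, 0.683, 0.476, -0.319]
force: [0.5, -0.7, 5.6]
finger_gap: 29.4
```

```bash
python3 - <<'E'
from h import *
g=np.load('grasp.npz')
for i in range(2):
    imaging.capture('side');s=telemetry.get_state();R=q2R(s['tool_rot']);print(np.round(np.r_[s['position']+R@g['ot'],R@g['jt'],s['force'],s['time']],3))
E
```

```text
[ 5.81986e+02 -2.08693e+02  6.16700e+00  8.00000e-03  6.00000e-03
  1.00000e+00 -8.00000e-03 -1.42400e+00  5.77800e+00  1.03330e+01]
[ 5.81994e+02 -2.08673e+02  6.18100e+00  8.00000e-03  6.00000e-03
  1.00000e+00  5.22000e-01  2.02000e-01  4.98600e+00  1.03830e+01]
```

Request:
servo_tool(plan="0 0 0 0 0 0 150;0 0 0 0 0 0 120;0 0 0 0 0 0 90;0 0 0 0 0 0 60;0 0 0 0 0 0 60;0 0 0 0 0 0 60;0 0 0 0 0 0 60;0 0 -0.5 0 0 0 60;0 0 -1.5 0 0 0 60;0 0 -2 0 0 0 60;0 0 -2 0 0 0 60;0 0 -2 0 0 0 60")

```text
time: 11.38
position: [664.8, -238.4, 79.9]
tool_rot: [-0.453, 0.683, 0.476, -0.319]
force: [-0.9, -0.1, -0.4]
finger_gap: 67.5
```

Request:
servo_tool(plan="0 -1 -1.5 0 0 0 60;0 -2 -1 0 0 0 60;0 -2.5 -1 0 0 0 60;0 -2.5 -1 0 0 0 60")

```text
time: 11.72
position: [674.0, -241.3, 171.4]
tool_rot: [-0.454, 0.683, 0.476, -0.319]
force: [0.3, 0.1, 0.2]
finger_gap: 67.5
```

```bash
python3 - <<'E'
from h import *
for c in ['scene','side','wrist']:
    r=cap(c,c+'7');np.savez(c+'7.npz',K=r['camera_matrix'],V=r['view'],im=r['image'])
    print(c,[(round(a['p'],2),(np.array(a['at'])*[640,400]).round(1).tolist(),onz(r['view'],r['camera_matrix'],np.array(a['at'])*[640,400],10).round(1)) for a in mark_of(c,'jack')])
A=ld('scene7');B=ld('side7')
o=np.hstack([cv2.resize(A[2][80:180,190:290],(400,400),interpolation=cv2.INTER_CUBIC),cv2.resize(B[2][80:180,270:370],(400,400),interpolation=cv2.INTER_CUBIC)])
cv2.imwrite('pics/c7.png',o[:,:,::-1])
s=telemetry.get_state();print(s['time'],s['position'],s['joint_pos'])
E
```

```text
scene [(0.8, [268.0, 176.2], array([592. , -72.6,  10. ])), (0.55, [295.1, 164.9], array([496.3, -57.6,  10. ])), (0.52, [248.7, 149.7], array([ 585.9, -201.6,   10. ]))]
side [(0.73, [335.8, 249.1], array([500.5, 246.2,  10. ])), (0.61, [316.5, 177.6], array([591.7, -74.9,  10. ])), (0.55, [343.3, 182.0], array([495.4, -61. ,  10. ])), (0.54, [321.5, 155.9], array([ 585.1, -197.7,   10. ])), (0.54, [262.3, 232.0], array([737.1, 199.1,  10. ]))]
wrist [(0.89, [447.5, 257.2], array([595.7, -53.5,  10. ])), (0.63, [399.6, 196.3], array([477.2, -43.8,  10. ]))]
12.0167 [ 673.81990631 -241.24879529  169.62892479] [-0.36994684  1.14691409  0.72881992 -0.0304944   2.44096699 -1.59737215]
```

View pics/c7.png

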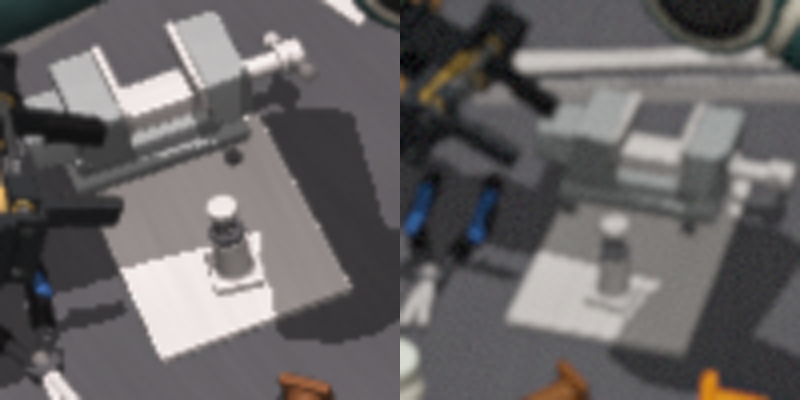

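View pics/wrist7.png

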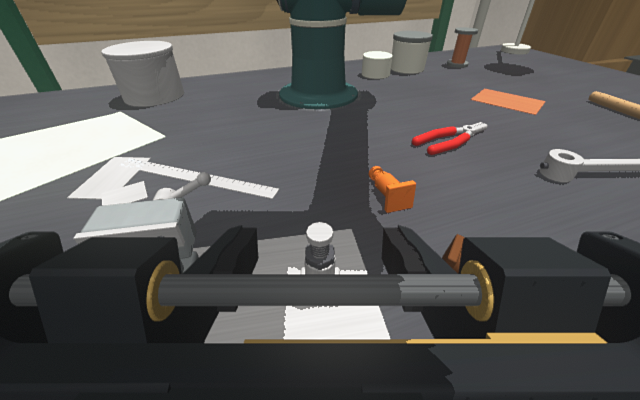

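The jack stands upright on the plate: scene crop foot at (235,280), cap straight above. Now I'll raise and untilt, then view the jack from above.

```bash
python3 - <<'E'
from h import *
s=telemetry.get_state()
rowsfor([620,-260,270],Rdown(70,0),10,s)
s2=dict(s);R=Rdown(70,0);q=Rn.from_matrix(R).as_quat();s2['tool_rot']=np.r_[q[3],q[:3]];s2['position']=np.array([620,-260,270.])
rowsfor([560,-290,270],Rdown(-20,0),13,s2)
E
```

```text
row x10: -0.37 -1.01 -0.57 -0.118 0.000 -0.000  |d|mm 12.2 ang 6.8
row x13: -0.57 -0.02 0.00 0.000 0.000 0.121  |d|mm 5.7 ang 6.9
```

Request:
servo_tool(plan="-0.37 -1.01 -0.57 -0.118 0 0 0;-0.37 -1.01 -0.57 -0.118 0 0 0;-0.37 -1.01 -0.57 -0.118 0 0 0;-0.37 -1.01 -0.57 -0.118 0 0 0;-0.37 -1.01 -0.57 -0.118 0 0 0;-0.37 -1.01 -0.57 -0.118 0 0 0;-0.37 -1.01 -0.57 -0.118 0 0 0;-0.37 -1.01 -0.57 -0.118 0 0 0;-0.37 -1.01 -0.57 -0.118 0 0 0;-0.37 -1.01 -0.57 -0.118 0 0 0")

```text
time: 12.85
position: [619.7, -260.5, 270.4]
tool_rot: [0.006, 0.82, 0.573, 0.001]
force: [-0.3, -0.4, -0.9]
finger_gap: 88.5
```

Request:
servo_tool(plan="-0.57 0 0 0 0 0.121 0;-0.57 0 0 0 0 0.121 0;-0.57 0 0 0 0 0.121 0;-0.57 0 0 0 0 0.121 0;-0.57 0 0 0 0 0.121 0;-0.57 0 0 0 0 0.121 0;-0.57 0 0 0 0 0.121 0;-0.57 0 0 0 0 0.121 0;-0.57 0 0 0 0 0.121 0;-0.57 0 0 0 0 0.121 0;-0.57 0 0 0 0 0.121 0;-0.57 0 0 0 0 0.121 0")

```text
time: 13.85
position: [565.9, -293.2, 268.2]
tool_rot: [0.002, 0.993, -0.119, 0.0]
force: [0.9, -0.3, -0.0]
finger_gap: 88.2
```

```bash
python3 - <<'E'
from h import *
imaging.capture('wrist');imaging.capture('wrist')
r=cap('wrist','w8');np.savez('w8.npz',K=r['camera_matrix'],V=r['view'],im=r['image'])
for t in ['jack','jack_spot','jaw_gap']:
    print(t,[(round(a['p'],2),(np.array(a['at'])*[640,400]).round(1).tolist()) for a in mark_of('wrist',t)])
s=telemetry.get_state();print(s['time'],s['position'],s['joint_pos'],Rn.from_matrix(Rdown(-20).T@q2R(s['tool_rot'])).as_rotvec())
E
```

```text
jack [(0.77, [313.6, 94.8]), (0.52, [460.2, 111.7])]
jack_spot []
jaw_gap [(0.69, [327.4, 254.2])]
14.15 [ 567.16298207 -293.41767657  269.86455031] [-0.51465878  0.18929933  1.68308867 -0.00375765  1.26428299 -0.28423378] [-0.00459538  0.00400049 -0.11976549]
```

View pics/w8.png

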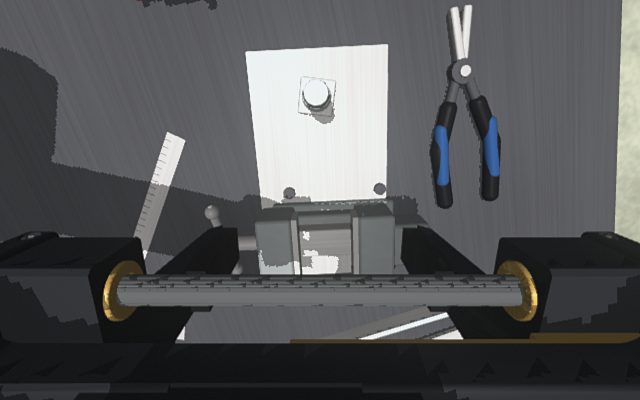

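```bash
python3 - <<'E'
from h import *
W=ld('w8');im=W[2].copy()
crop(im,235,35,160,120,5,'w8c')
E
```

```text
(no output)
```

View pics/w8c.png

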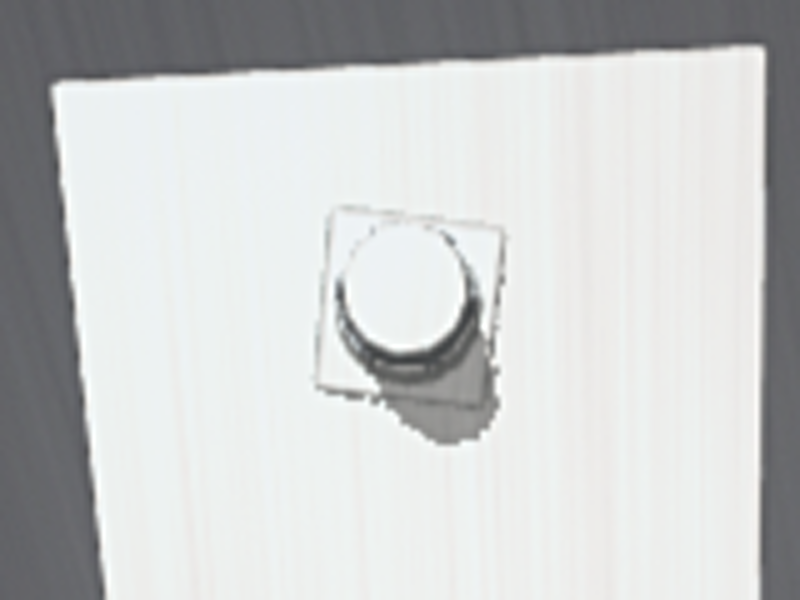

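```bash
python3 - <<'E'
from h import *
from scipy.optimize import least_squares
W1=ld('w1');W=ld('w8');w=lambda u,v:(170+u/3,v/3);g=lambda u,v:(235+u/5,35+v/5)
obs=[(W1,(-30,42,96),w(312,316)),(W1,(-30,-42,96),w(422,522)),(W1,(30,42,96),w(468,232)),(W1,(30,-42,96),w(573,443)),(W1,(85,-75,10),w(681,430)),
(W,(-85,225,10),g(55,87)),(W,(85,225,10),g(764,46))]
def f(p):
    c,s=np.cos(p[2]),np.sin(p[2])
    return np.array([proj(C[0],C[1],np.array([p[0]+c*P[0]-s*P[1],p[1]+s*P[0]+c*P[1],P[2]]))[0]-px for C,P,px in obs]).ravel()
r=least_squares(f,[555,-384,-.2]);p=r.x;print(p,np.degrees(p[2]),f(p).round(1));
c,s=np.cos(p[2]),np.sin(p[2]);sp=np.array([p[0]-s*170,p[1]+c*170]);print('spot',sp)
J=np.mean([onz(W[0],W[1],g(*q),20) for q in [(333,207),(503,231),(488,408),(317,387)]],axis=0)
cap_=onz(W[0],W[1],g(404,286),96)
print('jack foot',J,'cap',cap_,'err',J[:2]-sp,'spot from w8 plate only:')
a=onz(W[0],W[1],g(55,87),10);b=onz(W[0],W[1],g(764,46),10);u=(b-a)[:2]/np.linalg.norm((b-a)[:2]);n=np.array([u[1],-u[0]]);print(az(u),np.linalg.norm(b-a),((a+b)/2)[:2]+n*55, J[:2]-(((a+b)/2)[:2]+n*55))
E
```

```text
[ 5.54111723e+02 -3.76203045e+02 -1.86379101e-01] -10.678735868118732 [ 0.7 -0.2  1.6 -0.1 -1.1 -0.5 -0.8  1.2  1.   0.9 -1.4 -1.1  0.9 -0.2]
spot [ 585.61305004 -209.14716679]
jack foot [ 583.66461042 -209.42505086   20.        ] cap [ 583.24262731 -208.74433751   96.        ] err [-1.94843962 -0.27788407] spot from w8 plate only:
-10.322026856764849 167.3758259731232 [ 586.08035106 -209.95091559] [-2.41574064  0.52586473]
```

The jack is upright and within about 2.5 mm of its spot. For the final pose the boss goes at (554,-376) with the lever azimuth at 80°. On to the lever.

```bash
python3 - <<'E'
from h import *
rowsfor([507,195,265],Rdown(-21),12)
E
```

```text
row x12: -1.64 -3.76 0.02 0.000 -0.000 0.011  |d|mm 41.0 ang 0.6
```

Request:
servo_tool(plan="-1.64 -3.76 0 0 0 0.011 0;-1.64 -3.76 0 0 0 0.011 0;-1.64 -3.76 0 0 0 0.011 0;-1.64 -3.76 0 0 0 0.011 0;-1.64 -3.76 0 0 0 0.011 0;-1.64 -3.76 0 0 0 0.011 0;-1.64 -3.76 0 0 0 0.011 0;-1.64 -3.76 0 0 0 0.011 0;-1.64 -3.76 0 0 0 0.011 0;-1.64 -3.76 0 0 0 0.011 0;-1.64 -3.76 0 0 0 0.011 0;-1.64 -3.76 0 0 0 0.011 0")

```text
time: 15.15
position: [508.3, 197.0, 267.6]
tool_rot: [0.003, 0.984, -0.18, 0.003]
force: [0.8, -0.8, 0.0]
finger_gap: 88.2
```

Request:
servo_tool(plan="0 0 0 0 0 0 0;0 0 0 0 0 0 60;0 0 0 0 0 0 100")

```text
time: 15.4
position: [508.7, 194.9, 267.2]
tool_rot: [0.003, 0.984, -0.18, 0.002]
force: [-0.4, 0.1, -0.4]
finger_gap: 76.6
```

```bash
python3 - <<'E'
from h import *
imaging.capture('wrist')
r=cap('wrist','w9');np.savez('w9.npz',K=r['camera_matrix'],V=r['view'],im=r['image'])
V,K=r['view'],r['camera_matrix']
for t,z in [('lever_boss',0),('lever_eye',0),('lever_balance',18)]:
    print(t,[(round(a['p'],2),(np.array(a['at'])*[640,400]).round(1).tolist(),onz(V,K,np.array(a['at'])*[640,400],z).round(1)) for a in mark_of('wrist',t)])
s=telemetry.get_state();print(s['time'],s['position'],s['joint_pos'])
E
```

```text
lever_boss [(0.84, [300.5, 131.8], array([503.4, 242.6,   0. ]))]
lever_eye []
lever_balance [(0.76, [301.5, 85.0], array([526.2, 293.4,  18. ]))]
15.65 [509.0803562  193.4207734  267.43780945] [ 0.32148258  0.01414022  1.8796533  -0.00751059  1.24654217  0.68963433]
```

View pics/w9.png

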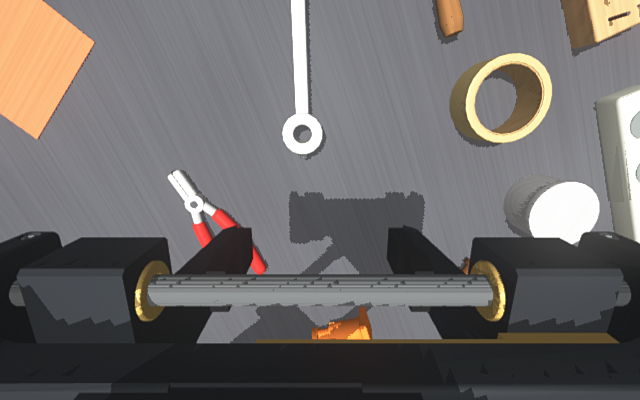

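The boss top centre is at (302,133) and the arm runs straight up to (299,0). The tape roll and red pliers lie well to the sides.

```bash
python3 - <<'E'
from h import *
W=ld('w9');V,K=W[:2]
im=W[2];
for y in (2,30,60,85,100):
    row=im[y,270:330].astype(int).mean(1); i=np.where(row>150)[0]+270; print(y,i.min(),i.max())
b=onz(V,K,(302.5,133),36);
p1=onz(V,K,(299,2),26);p2=onz(V,K,(302,100),26)
print(b,p1,p2,az(p1-p2),az(p1-b))
E
```

```text
2 291 304
30 292 305
60 293 306
85 294 307
100 295 307
[507.94135027 241.85433885  36.        ] [555.16204549 372.07411236  26.        ] [520.73760933 276.96965565  26.        ] 70.10154286850413 70.06818671769759
```

```bash
python3 - <<'E'
from h import *
rowsfor([526,294,105],Rdown(-20),7)
E
```

```text
row x7: -0.29 -1.43 2.32 0.001 -0.001 -0.002  |d|mm 27.4 ang 0.1
```

Request:
servo_tool(plan="-0.29 -1.43 2.32 0 0 -0.002 100;-0.29 -1.43 2.32 0 0 -0.002 100;-0.29 -1.43 2.32 0 0 -0.002 100;-0.29 -1.43 2.32 0 0 -0.002 100;-0.29 -1.43 2.32 0 0 -0.002 100;-0.29 -1.43 2.32 0 0 -0.002 100;-0.29 -1.43 2.32 0 0 -0.002 100;0 0 0 0 0 0 100;0 0 0 0 0 0 100")

```text
time: 16.4
position: [524.5, 293.6, 102.8]
tool_rot: [0.004, 0.985, -0.174, 0.001]
force: [0.7, -0.5, 0.7]
finger_gap: 53.3
```

```bash
python3 - <<'E'
from h import *
imaging.capture('wrist')
r=cap('wrist','w10');V,K=r['view'],r['camera_matrix']
s=telemetry.get_state();print(s['time'],s['position'],s['joint_pos'],s['finger_gap'])
print([(round(a['p'],2),(np.array(a['at'])*[640,400]).round(1).tolist(),onz(V,K,np.array(a['at'])*[640,400],0).round(1)) for a in mark_of('wrist','lever_eye')])
rowsfor([525.8,294.5,29],Rdown(-20),4)
E
```

```text
16.5 [526.23385602 293.98795396 105.58777313] [ 0.47201291  0.27217513  1.90559076 -0.00899197  0.96239707  0.82776395] 53.44453635080318
[(0.91, [316.5, 40.2], array([564.9, 402.9,   0. ]))]
row x4: -0.03 -0.00 1.93 0.001 -0.002 -0.000  |d|mm 19.3 ang 0.1
```

View pics/w10.png

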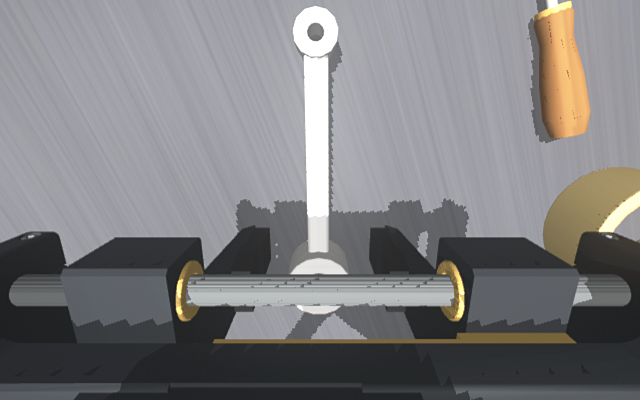

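```bash
python3 - <<'E'
from h import *
r=imaging.capture('wrist');V,K=r['view'],r['camera_matrix']
e=onz(V,K,(316,32.5),30);u=np.array([np.cos(np.radians(70.1)),np.sin(np.radians(70.1))]);print(e,'bal',e[:2]-114*u, onz(V,K,(316.5,90),26),onz(V,K,(318,215),26))
E
```

```text
[565.54336218 401.82456201  30.        ] bal [526.74009345 294.63171553] [554.51805994 371.15378933  26.        ] [525.85950256 290.44787226  26.        ]
```

The two estimates of the balance point agree: (526, 294.5). Descending and gripping.

Request:
servo_tool(plan="0 0 1.92 0 0 0 100;0 0 1.92 0 0 0 100;0 0 1.92 0 0 0 100;0 0 1.92 0 0 0 100;0 0 0 0 0 0 100;0 0 0 0 0 0 180;0 0 0 0 0 0 230;0 0 0 0 0 0 240;0 0 0 0 0 0 240;0 0 0 0 0 0 240;0 0 0 0 0 0 240;0 0 0 0 0 0 240", force=45)

```text
time: 17.6
position: [525.5, 294.5, 28.4]
tool_rot: [0.003, 0.985, -0.174, 0.002]
force: [-1.9, 0.7, 5.5]
finger_gap: 15.4
```

Request:
servo_tool(plan="0 0 -0.5 0 0 0 240;0 0 -1 0 0 0 240;0 0 -1.5 0 0 0 240;0 0 -2 0 0 0 240;0 0 -2 0 0 0 240;0 0 -2 0 0 0 240;0 0 -2 0 0 0 240;0 0 -2 0 0 0 240;0 0 0 0 0 0 240;0 0 0 0 0 0 240")

```text
time: 18.43
position: [525.8, 295.2, 158.6]
tool_rot: [0.002, 0.985, -0.174, 0.003]
force: [0.1, -0.0, -7.6]
finger_gap: 15.2
```

```bash
python3 - <<'E'
from h import *
imaging.capture('wrist')
r=cap('wrist','w11');np.savez('w11.npz',K=r['camera_matrix'],V=r['view'],im=r['image'])
s=telemetry.get_state();print(s['time'],s['position'],s['joint_pos'],s['finger_gap'],s['force'],s['moment'])
E
```

```text
18.5333 [523.97223599 294.27719974 155.84462078] [ 0.47404926  0.21602322  1.87119421 -0.00824161  1.05721147  0.82790411] 15.524163170740655 [-0.29769515 -0.99174755 -7.31267046] [-0.04137323 -0.05564774  0.01205059]
```

View pics/w11.png

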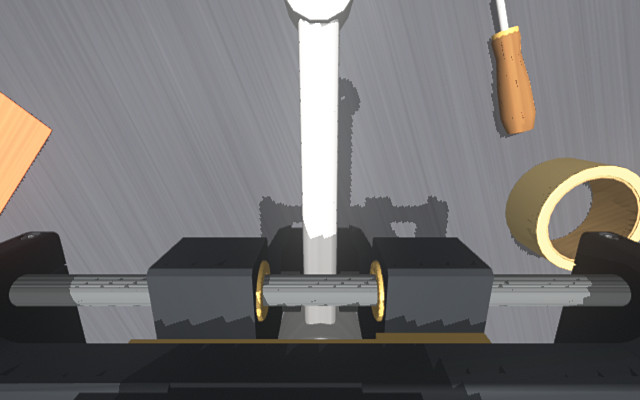

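```bash
python3 - <<'E'
from h import *
V,K,im=ld('w11');s=telemetry.get_state();p=np.array([524.5,294.5,156.5]);R=Rdown(-20)
for t in (-.1,0,.1):
    Rt=R@Rn.from_rotvec([t,0,0]).as_matrix()
    print(t,proj(V,K,[p+Rt@[0,-100.4,2.4],p+Rt@[8,-80,2.4],p+Rt@[-8,-80,2.4],p+Rt@[8,-20,2.4],p+Rt@[-8,-20,2.4]]).round(1).tolist())
for y in (40,100,150,200):
    row=im[y,270:370].astype(int).mean(1); i=np.where(row>190)[0]+270; print(y,i.min(),i.max())
# side/scene check
r=cap('side','side11');V,K=r['view'],r['camera_matrix'];b=cv2.resize(r['image'][200:300,280:380],(500,500),interpolation=cv2.INTER_CUBIC);cv2.imwrite('pics/c11.png',b[:,:,::-1])
E
```

```text
-0.1 [[316.0, 32.1], [335.2, 84.3], [297.2, 84.3], [334.2, 222.3], [299.1, 222.4]]
0 [[315.8, 22.9], [336.3, 80.7], [295.7, 80.8], [334.4, 223.2], [298.8, 223.2]]
0.1 [[315.5, 15.2], [337.6, 79.0], [294.1, 79.0], [334.6, 224.5], [298.5, 224.6]]
40 299 337
100 301 337
150 301 336
200 302 336
```

View pics/c11.png

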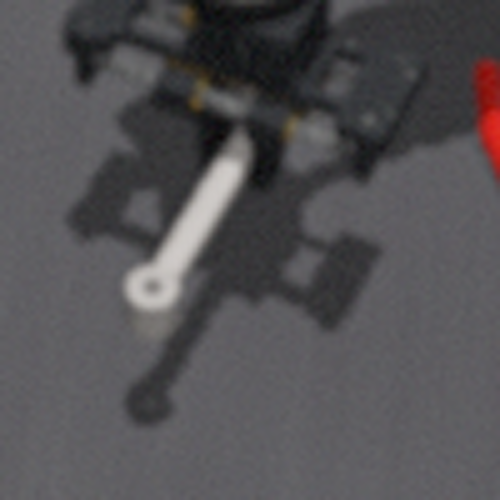

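The lever is held level: the arm meets the eye at row 22, and the level model predicts 23. Now carrying it high, in two legs.

```bash
python3 - <<'E'
from h import *
s=telemetry.get_state()
rowsfor([545,0,215],Rdown(-15),11,s)
s2=dict(s);q=Rn.from_matrix(Rdown(-15)).as_quat();s2['tool_rot']=np.r_[q[3],q[:3]];s2['position']=np.array([545,0,215.])
rowsfor([563.7,-321,215],Rdown(-10),12,s2)
E
```

```text
row x11: 1.00 2.49 -0.53 0.001 -0.000 -0.008  |d|mm 27.4 ang 0.5
row x12: 0.74 2.57 0.00 0.000 0.000 -0.007  |d|mm 26.8 ang 0.4
```

Request:
servo_tool(plan="0.5 1.25 -0.53 0 0 -0.008 240;1 2.49 -0.53 0 0 -0.008 240;1 2.49 -0.53 0 0 -0.008 240;1 2.49 -0.53 0 0 -0.008 240;1 2.49 -0.53 0 0 -0.008 240;1 2.49 -0.53 0 0 -0.008 240;1 2.49 -0.53 0 0 -0.008 240;1 2.49 -0.53 0 0 -0.008 240;1 2.49 -0.53 0 0 -0.008 240;1 2.49 -0.53 0 0 -0.008 240;1 2.49 -0.53 0 0 -0.008 240;0.5 1.25 0 0 0 0 240")

```text
time: 19.58
position: [547.2, -1.8, 217.1]
tool_rot: [0.004, 0.991, -0.131, 0.002]
force: [-0.4, 0.5, -6.9]
finger_gap: 15.2
```

Request:
servo_tool(plan="0.74 2.57 0 0 0 -0.007 240;0.74 2.57 0 0 0 -0.007 240;0.74 2.57 0 0 0 -0.007 240;0.74 2.57 0 0 0 -0.007 240;0.74 2.57 0 0 0 -0.007 240;0.74 2.57 0 0 0 -0.007 240;0.74 2.57 0 0 0 -0.007 240;0.74 2.57 0 0 0 -0.007 240;0.74 2.57 0 0 0 -0.007 240;0.74 2.57 0 0 0 -0.007 240;0.74 2.57 0 0 0 -0.007 240;0.4 1.3 0 0 0 -0.007 240")

```text
time: 20.58
position: [564.0, -308.5, 217.5]
tool_rot: [0.003, 0.996, -0.089, 0.001]
force: [-0.3, -0.3, -5.1]
finger_gap: 15.5
```

Request:
servo_tool(plan="0 0 0 0 0 0 240;0 0 0 0 0 0 240;0 0 0 0 0 0 240")

```text
time: 20.83
position: [564.1, -304.9, 218.3]
tool_rot: [0.002, 0.996, -0.089, 0.001]
force: [0.4, 0.9, -6.5]
finger_gap: 15.4
```

```bash
python3 - <<'E'
from h import *
imaging.capture('wrist')
for c in ['scene','side','wrist']:
    r=cap(c,c+'12');np.savez(c+'12.npz',K=r['camera_matrix'],V=r['view'],im=r['image'])
s=telemetry.get_state();print(s['time'],s['position'],s['joint_pos'],s['finger_gap'],s['force'],s['moment'])
rowsfor([563.7,-320.9,168],Rdown(-10),5,s)
A=ld('scene12');B=ld('side12')
o=np.hstack([cv2.resize(A[2][60:180,180:300],(400,400),interpolation=cv2.INTER_CUBIC),cv2.resize(B[2][60:180,270:390],(400,400),interpolation=cv2.INTER_CUBIC)])
cv2.imwrite('pics/c12.png',o[:,:,::-1])
E
```

```text
21.0333 [ 564.70690772 -304.92787105  219.6788036 ] [-0.53230152  0.22854216  1.73031118 -0.00357074  1.17715125 -0.35442789] 15.710139941843021 [-0.84918516  0.31085885 -7.42266214] [-0.07702351 -0.04854935  0.03851668]
row x5: 0.03 0.31 1.03 0.001 -0.001 -0.000  |d|mm 10.8 ang 0.1
```

View pics/c12.png

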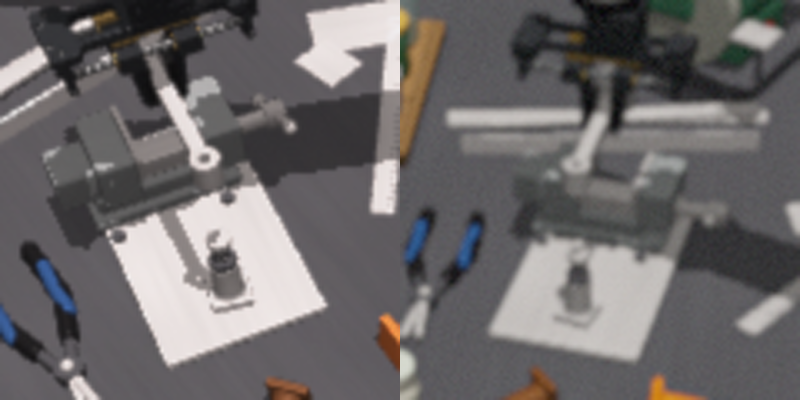

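View pics/wrist12.png

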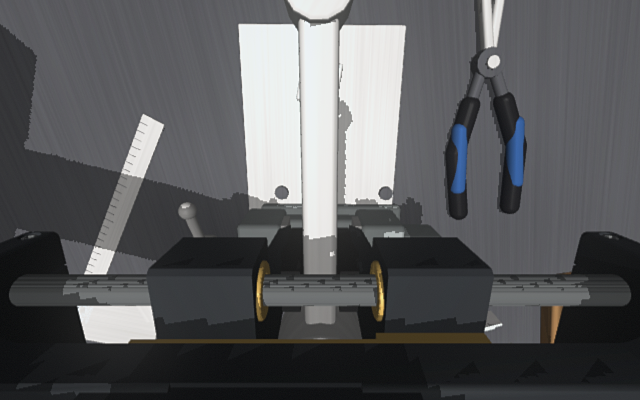

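The lever sits unchanged in the hand, with the plate symmetric about it (edges 239/407, arm at 319). Lowering to the final height.

Request:
servo_tool(plan="0.03 0.31 0.5 0 0 0 240;0.03 0.31 1.03 0 0 0 240;0.03 0.31 1.03 0 0 0 240;0.03 0.31 1.03 0 0 0 240;0.03 0.31 1.03 0 0 0 240;0 0 0.5 0 0 0 240;0 0 0 0 0 0 240;0 0 0 0 0 0 240;0 0 0 0 0 0 240")

```text
time: 21.78
position: [564.0, -322.2, 169.1]
tool_rot: [0.003, 0.996, -0.089, 0.002]
force: [-0.1, -0.2, -6.3]
finger_gap: 15.4
```

```bash
python3 - <<'E'
from h import *
ps=[]
for c in ['scene','side','wrist']:
    r=cap(c,c+'13');np.savez(c+'13.npz',K=r['camera_matrix'],V=r['view'],im=r['image'])
    V,K=r['view'],r['camera_matrix'];s=telemetry.get_state();p=s['position'];R=q2R(s['tool_rot']);ps.append(p)
    print(c,[(t,[(round(a['p'],2),(np.array(a['at'])*[640,400]).round(1).tolist()) for a in mark_of(c,t)][:2]) for t in ('lever_boss','lever_eye')])
    b=p+R@[0,56,28.4];e=p+R@[0,-114,28.4]
    print('pred',b.round(1),e.round(1),proj(V,K,[b,e]).round(1).tolist(),'R22',R[:,2].round(3))
print(s['time'],np.round(ps,1),s['finger_gap'],s['force'])
A=ld('scene13');B=ld('side13')
o=np.hstack([cv2.resize(A[2][60:180,180:300],(400,400),interpolation=cv2.INTER_CUBIC),cv2.resize(B[2][60:180,270:390],(400,400),interpolation=cv2.INTER_CUBIC)])
cv2.imwrite('pics/c13.png',o[:,:,::-1])
E
```

```text
scene [('lever_boss', [(0.59, [224.0, 86.0])]), ('lever_eye', [(0.56, [241.8, 125.3])])]
pred [ 554.4 -377.5  141.4] [ 584.4 -210.2  140.4] [[223.2, 86.2], [241.7, 121.7]] R22 [ 0.005 -0.007 -1.   ]
side [('lever_boss', [(0.49, [332.5, 96.2])]), ('lever_eye', [(0.66, [334.8, 130.4]), (0.5, [324.3, 123.5])])]
pred [ 554.3 -377.5  141.6] [ 584.4 -210.1  140.6] [[334.0, 99.7], [322.2, 125.2]] R22 [ 0.005 -0.007 -1.   ]
wrist [('lever_boss', [(0.62, [318.6, 326.2])]), ('lever_eye', [(0.61, [318.0, 5.7])])]
pred [ 554.1 -377.3  141.2] [ 584.1 -210.   140.2] [[317.5, 325.7], [316.7, 5.7]] R22 [ 0.004 -0.007 -1.   ]
22.1333 [[ 564.1 -322.2  169.5]
 [ 564.1 -322.2  169.7]
 [ 563.8 -322.   169.2]] 15.444308815488366 [-0.62643014 -0.68195411 -6.67438392]
```

View pics/c13.png

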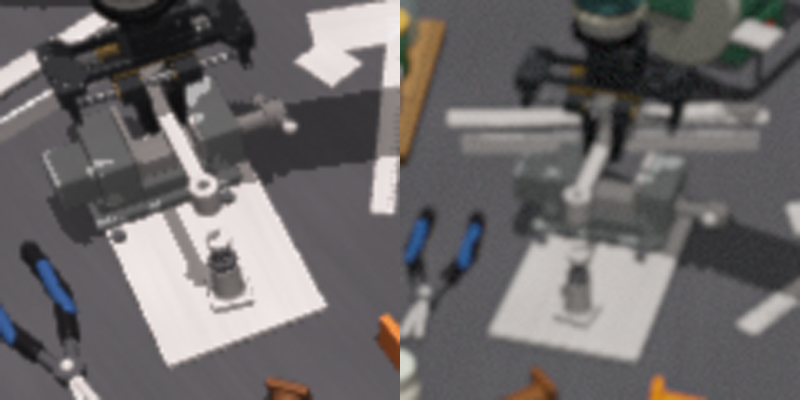

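View pics/wrist13.png

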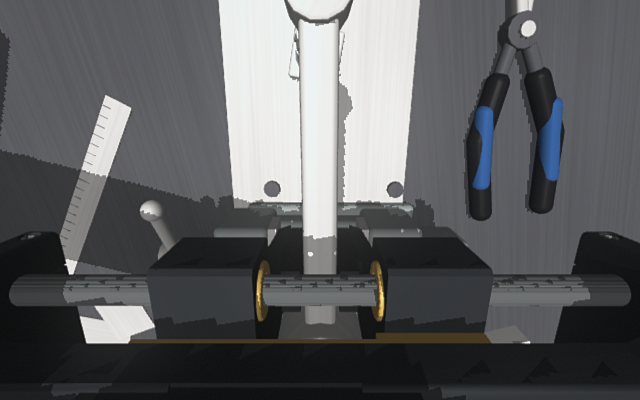

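```bash
python3 - <<'E'
from h import *
p=np.array([564,-322.2,169.4]);s=telemetry.get_state();R=q2R(s['tool_rot'])
for c,px in (('scene13',lambda u,v:(180+u/3.333,60+v/3.333)),('side13',lambda u,v:(270+(u-400)/3.333,60+v/3.333))):
    V,K,im=ld(c)
    print(c,'eye top pred',proj(V,K,p+R@[0,-114,-1.6]).round(1),'obs',px(*((203,186) if c[1]=='c' else (575,194))),'cap pred',proj(V,K,[583.4,-209,96]).round(1),'obs',px(*((219,240) if c[1]=='c' else (578,254))))
    b=proj(V,K,[583.5,-209.3,60])[0].astype(int); crop(im,b[0]-35,b[1]-40,70,60,8,'z'+c)
V,K,im=ld('wrist13');
for t in(-.08,-.04,0,.04,.08):
    T=R@Rn.from_rotvec([t,0,0]).as_matrix();print(t,proj(V,K,[p+T@[0,-100.4,2.4],p+T@[0,-106,-1.6]]).round(1).tolist())
crop(im,270,0,100,60,8,'zw')
E
```

```text
scene13 eye top pred [[240.3 115.1]] obs (240.9060906090609, 115.8055805580558) cap pred [[244.4 131.2]] obs (245.7065706570657, 132.007200720072)
side13 eye top pred [[322.4 118.3]] obs (322.5052505250525, 118.20582058205821) cap pred [[322.4 135.5]] obs (323.4053405340534, 136.2076207620762)
-0.08 [[316.8, 29.7], [316.7, 10.2]]
-0.04 [[316.7, 25.9], [316.6, 5.8]]
0 [[316.6, 22.3], [316.5, 1.5]]
0.04 [[316.5, 19.0], [316.3, -2.5]]
0.08 [[316.4, 15.9], [316.2, -6.3]]
```

View pics/zw.png

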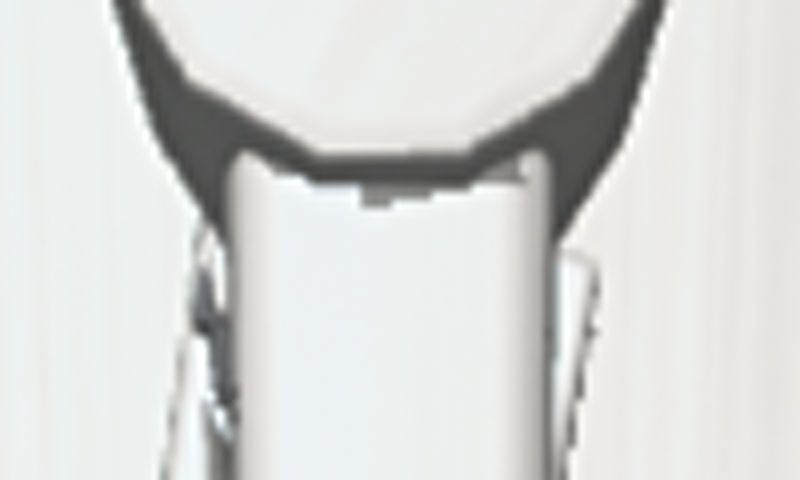

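View pics/zscene13.png

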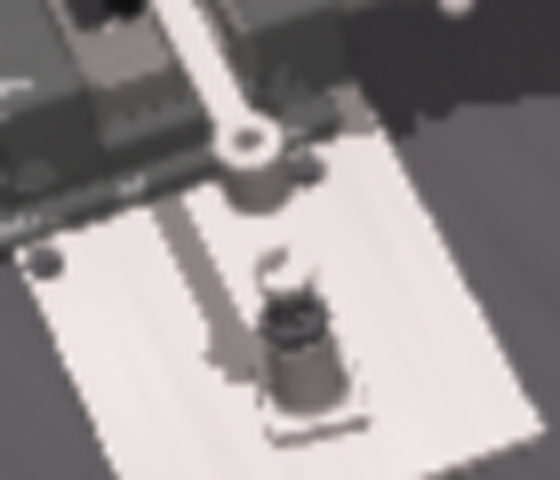

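All checks agree: the arm-to-eye junction is at row 22.5 against 22.3 predicted for level, and the eye tops match in both fixed cameras. Handing in.

```bash
python3 - <<'E'
from h import *
print(robot.sign_off())
E
```

```text
the job is handed in; nothing more can be done
None
```

The jack stands on the plate, and I handed the job in at about 22 s with the lever still gripped level above the vise. The hand-in reports no verdict, so these results come from my own last measurements.

- **Jack:** I gripped the grey jack by its column, turned it upright and set it on the plate. From above it measured within about 2.5 mm of its spot, and its cap was within about 1 mm of directly over its foot.
- **Lever:** I gripped it within a few millimetres of its balance point. Its underside is about 45 mm above the jaw tops. The boss is about 1–2 mm from the middle of the jaw gap and the eye about 1 mm from the jack's axis.
- **Level and clear:** Tilt was under about 0.02 rad. The wrist load was about 6.7 N, close to the lever's own weight, so the lever was resting on neither the vise nor the jack.
- **Other things on the bench:** Nothing I carried or moved came near the bystanders or the orange and brown look-alikes. I did not measure their positions again at the end.
- **Disagreements:**
  - The vise position from the scene and side cameras differed from the wrist camera's by about 5 mm, and I used the wrist camera's.
  - The eye point the network reported was 3–4 pixels off the predicted spot in the scene image, and its best guess in the side image was wrong. My own readings of the eye's top agreed within 1 pixel in both.

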